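Snap the plaster moulds into the shuttle of a tile press and send it in

TASK

Set up the shuttle press for a run of tiles: draw the shuttle out by its black handle until it clicks into the loading station, set each plaster mould that is there (two or three) gently on a free nest, and press it straight down with the rubber-faced wooden pusher, never with bare fingers, which chip the plaster, until it snaps fully home under its clips and lies flat. Then stand the pusher upright on its round plaster bat again and push the shuttle in under the press until it clicks into the pressing station. Leave the cup, the stamp and the bottle as they stand.

Things in the scene. Friction and masses are not known exactly. Their poses are not given: they have to be found in the camera images.
- press: Grey bench shuttle press, fixed. Origin: centre of the underside of its 250 x 350 mm base, z up; own x: the way the shuttle travels in under the press, away from the robot; own y: along the row of nests. A bridge with columns (y = +-160 mm), platen (underside 104 mm above the table) and screw with T-bar (top 247 mm) fills x = 37 to 103 mm. It is not worked here.
- shuttle (a joint): Travel of the aluminium shuttle plate on its rails, m, growing inwards. 0: loading station (drawn out to the robot). 0.140: pressing station (nests under the platen). End stops -0.012 and 0.152. At each station a sprung ball pulls it in from within 4 mm either side and holds it with about 8 N; elsewhere it slides with 1 to 2 N and stays where it is left.
- grip (a point): Middle of the shuttle's upright black handle, a cylinder 20 mm in diameter reaching from 27 to 87 mm above the table, at the front end of a 10 mm pull rod; this point is 65 mm above the table, 120 mm in front of the row of nests. It moves with the shuttle. Axes as the press.
- nest_0 (a point): Middle of the floor of the left nest (press +y end of the row), 40 mm above the table, moving with the shuttle; axes as the press. A mould goes in with its x axis along this x, either way round; when fully home its origin lies at this point, its underside on the floor. Pitch of the nests 98 mm.
- nest_1 (a point): Same point of the middle nest. Each nest has two side ribs (inner faces at x = +-33.5 mm, round tops 14 mm above the floor) and four round-topped corner pins (13 mm in diameter, 16.5 mm above the floor, at x = +-27, y = +-49 mm), which guide a mould set down up to 3 mm out of place.
- nest_2 (a point): Same point of the right nest (press -y end of the row). At each y end of a nest stands a spring clip with a horizontal roller 8 mm in diameter, its axis 10 mm above the floor; it reaches in to 39 mm from the middle and springs back 5 mm.
- mould_0: Plaster press mould, a relief in its top, about 61 mm (x) x 74 mm (y), bedded on an aluminium backing plate 64 x 83 x 5.5 mm with 3 mm bevels below; 35.5 mm high in all, 0.14 to 0.22 kg. Origin: centre of the plate's underside, z up. Grip it across the 61 mm; the plate sticks out there, so keep fingertips at least 7 mm above the underside. Not present in every run.
- mould_1: Another such mould on the same plate, plaster about 60 x 75 mm, 34.5 mm high. Not present in every run. Set in a nest, a mould first rests on the two rollers with its underside about 11 mm above the floor; pressed down in the middle with some 15 to 22 N it snaps past the rollers, which spring in over its plate and hold it down on the floor.
- mould_2: Another such mould on the same plate, plaster about 59 x 76 mm, 34.5 mm high. Not present in every run. If a mould in a nest is knocked, one end may catch under its roller and the other stand up; it then resists lifting with some 15 to 30 N at that end, and pressing it in the middle seats it.
- pusher: Turned wooden hand pusher, standing on its flat round rubber face (56 mm in diameter). The wooden foot above it is 60 mm wide and tapers off up to 25 mm; straight round handle 27 mm in diameter from 25 to 77 mm above the face, rounded end 31 mm wide above that, 90 mm tall, 0.15 kg. Origin: centre of the rubber face, z up along the handle.
- bat: Round white plaster bat 204 mm in diameter, 15 mm thick, fixed on the table: the place of the pusher. Origin: centre of its underside, z up.
- water_cup: White cup, 69 mm wide, 64 mm high, a bystander. Origin: centre of its underside.
- stamp: Small turned wooden stamp, 26 mm wide, 54 mm high, a bystander. Origin: centre of its underside.
- slip_bottle: White squeeze bottle, 58 mm wide, 137 mm high, a bystander. Origin: centre of its underside.
Mind the look-alikes: they are no part of the job. Leave any blue look-alike of the mould_0 alone.

How it is judged:
By the outcome, as a careful person would: the job done as asked, in the order asked, and still so for the second after the job is handed in, with the robot touching nothing.
Of mould_0, mould_1, mould_2 only 2 to 3 are there at a start; the rules pass over those that are not, and their reading is None.
At some moment in a run one of mould_0, mould_1, mould_2 may be knocked a few centimetres aside while the robot is not near it.
It also fails if it takes over 210 s, if anything falls off the work surface, if the arm or the gripper's body presses on something with over 40 N, if the wrist force passes 120 N, or if a joint passes its speed limit or range.

ROBOT

A 7-joint arm with a two-finger parallel gripper is mounted at the origin on a cart in front of the work surface, level with it; the furniture and walls round the work are solid. World frame = base frame: x ahead of the robot, y to its left, z up, the work surface at z = 0. Lengths are in m, angles in rad, forces in N, time in s.
With the tool pointing down it reaches from about 0.4 to 0.9 m from the base axis. Payload 5.6 kg.
Tool frame: the origin (TCP) lies between the finger pads; the fingertips stand 25 mm ahead of it and the grasp point (between the pads) lies 6 mm ahead of it (manip.tips_ahead is the distance from the TCP to the fingertips, in m); z points along the fingers, y is the direction in which the jaws open and shut (so a half turn about z gives the same grasp; the last joint's range is limited). The gripper opens to 92 mm and grips with 3 to 60 N. Pads are 20 mm wide; open, the fingers measure 128 mm over their backs; the gripper's body (75 mm by 189 mm) begins 69 mm behind the grasp point.
Start: joints at [-1.198, 0.468, -0.012, 1.603, 0.006, 1.071, -0.056], TCP at [0.263, 0.595, 0.24] pointing down, gripper open.
Joint ranges: [-2.53, 2.53], [-0.31, 2.02], [-1.57, 1.55], [0.28, 2.44], [-1.29, 4.43], [0.15, 1.84], [-2.92, 2.92]. Speed limits (rad/s): [2.57, 2.57, 3.14, 3.14, 3.14, 3.14, 3.14].

INTERFACE

Orientations are given as [roll, pitch, yaw] about the fixed x, y, z axes, in that order (R = Rz(yaw) Ry(pitch) Rx(roll)).
In Python, from station import manip gives the robot as it stands.
- The arm moves only by the shell command python3 -m crank 'ROWS' [OPENING] [FORCE]. ROWS is a JSON object of lists of equal length, an entry for each row: "linear": the shift along the tool's x, y, z in cm, a list of three; "rot": the turn, a rotation vector about the tool's x, y, z in degrees, a list of three. In form: {"linear": [[tx, ty, tz], ...], "rot": [[rx, ry, rz], ...]}. A call has 1 to 8 rows; each row is the pose to reach, as a shift and turn from the pose commanded when the call began, along the tool's axes at that moment; what a row does not reach only later rows make up. A row lasts 1/12 s, in which the tool goes at most 41.7 mm and 7.16 degrees, less where a joint would pass 70% of its speed; a pose out of reach is approached as far as the arm can. A call with a gripper value outside its range is refused whole. OPENING is the finger opening in cm, from 0 to 9.19, set as the call begins (- or left out, the last holds). The fingers move at their own pace and stop on an object; FORCE is the grip in N (left out, the last holds). Time passes only in rows, so rows that repeat a pose let the fingers close. It gives the time, the measured TCP pose, the force and the opening at its end, in the units of the state.
- manip.state(): the state, without advancing time (a new reading comes with each control period).
- manip.get_image(name): name is "side" or "top"; returns (picture, depth): 480x640x3 uint8, red, green, blue; 480x640 float32, m along the optical axis (not along the pixel's ray), 0 where there is no reading.
- manip.camera_model(name): a dict with "vfov" (degrees; the focal length in pixels is half the picture's height over the tangent of half this angle, whatever the lens; pixels are square), "cx", "cy" (the principal point, pixels), "world_to_cam" (4x4, takes a point from world to camera coordinates). Camera axes: x right, y down, z forward; pixel columns grow to the right and rows downward; lengths in m; the calibration is good to about 2 mm. A picture is of the moment at which its call begins. camera_model takes no time and is no camera call.
- manip.job_done(): hands the job in, once; it reports no verdict.
The state is a dict: "time": time; "joint_positions": joint angles; "qd": joint speeds; "joint_efforts": joint torques, N m; "tool_pos": TCP position; "tool_rot": TCP orientation; "contact_force": force on the tool from outside, world axes, zero at the start; "ft_torque": the same for the moment, N m; "opening": finger opening in m.
Only numpy, scipy, OpenCV 4.12 (cv2) and the standard library are available. Lean on these libraries where they do the work, as an engineer would, in place of code of your own. Each camera call takes 0.05 s, during which the arm holds its last target.

## Working session

There is one attempt and no reset: what is moved stays moved. The work goes in short steps, Python scripts to look and compute and a shell command to move; the robot and the scene stay as the last step left them, time stands still between calls to the robot, and variables do not carry over. Pictures are saved under pics/ and viewed, and the job is handed in when it is done.

```bash
ls; mkdir -p pics
python3 - <<'E'
from station import manip
import cv2,numpy as np
print(manip.state())
for n in("side","top"):
    p,d=manip.get_image(n); cv2.imwrite(f"pics/{n}0.png",p[:,:,::-1]); np.save(f"pics/{n}0.npy",d)
    m=manip.camera_model(n); print(n,m)
E
```

```text
pics
{'time': 0.0, 'joint_positions': array([-1.19799105,  0.46836708, -0.01161805,  1.60360847,  0.00599842,
        1.0714183 , -0.05628822]), 'qd': array([ 0.00017366, -0.00031685,  0.00089906, -0.00037542,  0.00098169,
        0.00067824,  0.00149379]), 'joint_efforts': array([-1.37177267e-06, -5.20573962e+01, -1.25664793e-02, -2.43762875e+01,
       -5.66781079e-02,  1.73378619e-02,  1.79680405e-04]), 'tool_pos': array([0.26238703, 0.59409697, 0.23865315]), 'tool_rot': array([-3.13982988e+00,  1.15516758e-04,  2.72574804e+00]), 'contact_force': array([ 0.35682861, -0.45734724,  0.67261146]), 'ft_torque': array([ 0.02618991,  0.03529695, -0.01379963]), 'opening': 0.0919046789365867}
side {'vfov': 53.992777159641214, 'cx': 326.75398007133464, 'cy': 245.094098822416, 'world_to_cam': array([[-0.99941008, -0.02526527,  0.02326266,  0.47183295],
       [-0.03131714,  0.39240735, -0.91925824,  0.07525371],
       [ 0.01409687, -0.91944447, -0.3929671 ,  1.17230618],
       [ 0.        ,  0.        ,  0.        ,  1.        ]])}
top {'vfov': 46.777208676334354, 'cx': 320.9447884085122, 'cy': 236.02319096402917, 'world_to_cam': array([[ 0.01882744, -0.99975334,  0.01178078, -0.04783923],
       [-0.9922247 , -0.02013294, -0.1228202 ,  0.4845826 ],
       [ 0.12302709, -0.00937679, -0.99235901,  1.57788071],
       [ 0.        ,  0.        ,  0.        ,  1.        ]])}
```

View pics/side0.png

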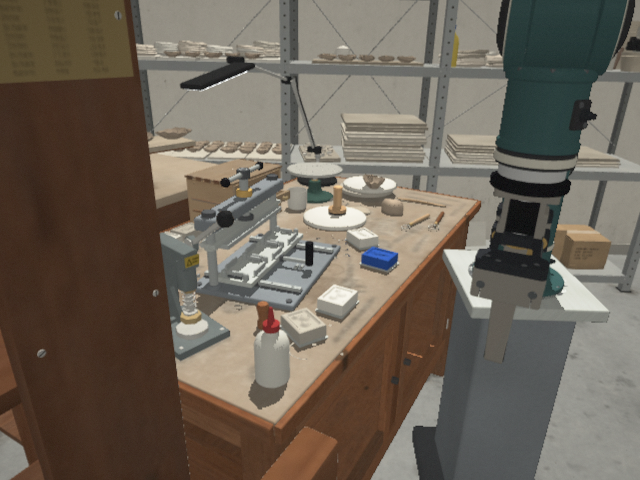

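View pics/top0.png

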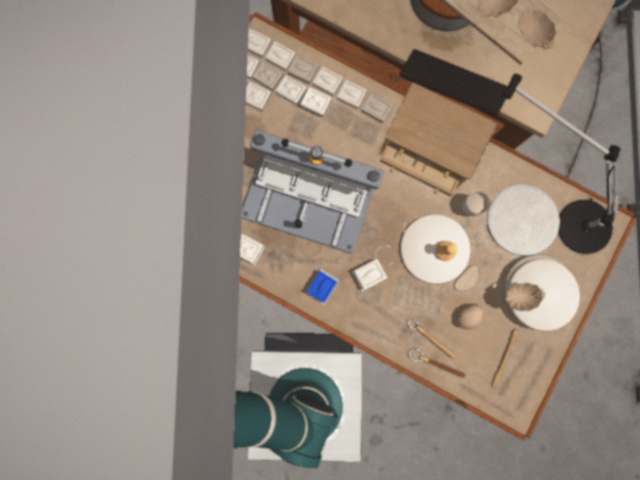

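```bash
cat > h.py <<'E'
import numpy as np,cv2
from station import manip
def model(n):
    m=manip.camera_model(n); f=240/np.tan(np.radians(m["vfov"])/2)
    return f,m["cx"],m["cy"],np.array(m["world_to_cam"])
def cloud(n,d):
    f,cx,cy,T=model(n); v,u=np.mgrid[0:480,0:640]
    P=np.stack([(u-cx)/f*d,(v-cy)/f*d,d],-1)
    W=(P-T[:3,3])@T[:3,:3]; W[d<=0]=np.nan
    return W
def proj(n,p):
    f,cx,cy,T=model(n); c=T[:3,:3]@np.array(p)+T[:3,3]; return f*c[0]/c[2]+cx,f*c[1]/c[2]+cy
def crop(im,u0,u1,v0,v1,s,name):
    cv2.imwrite(name,cv2.resize(im[v0:v1,u0:u1,::-1],None,fx=s,fy=s,interpolation=cv2.INTER_CUBIC))
E
python3 - <<'E'
from h import *
a=cv2.imread("pics/side0.png")[:,:,::-1]; b=cv2.imread("pics/top0.png")[:,:,::-1]
crop(a,190,420,150,400,3,"pics/c1.png"); cv2.imwrite("pics/c1.png",cv2.resize(cv2.imread("pics/c1.png"),(552,600)))
crop(b,235,495,120,315,3,"pics/c2.png")
Ws=cloud("side",np.load("pics/side0.npy")); Wt=cloud("top",np.load("pics/top0.npy"))
for n,W,pts in(("side",Ws,[(303,325),(337,298),(362,237),(379,257),(310,250),(337,195),(270,360),(298,200),(335,218),(262,312)]),("top",Wt,[(369,273),(322,286),(445,249),(435,225),(299,224),(474,203),(248,247),(430,268)])):
    for u,v in pts: print(n,u,v,W[v,u].round(3))
E
```

```text
side 303 325 [0.51  0.302 0.029]
side 337 298 [0.446 0.19  0.027]
side 362 237 [ 0.379 -0.157  0.027]
side 379 257 [ 0.342 -0.024  0.027]
side 310 250 [0.512 0.04  0.069]
side 337 195 [ 0.451 -0.384  0.076]
side 270 360 [0.552 0.448 0.056]
side 298 200 [ 0.581 -0.455  0.033]
side 335 218 [ 0.455 -0.343  0.013]
side 262 312 [0.591 0.278 0.04 ]
top 369 273 [ 0.381 -0.178  0.037]
top 322 286 [ 0.341 -0.044  0.039]
top 445 249 [ 0.45  -0.387  0.08 ]
top 435 225 [ 0.528 -0.375  0.005]
top 299 224 [0.512 0.024 0.083]
top 474 203 [ 0.589 -0.481  0.044]
top 248 247 [0.45  0.172 0.027]
top 430 268 [ 0.4   -0.358  0.015]
```

View pics/c1.png

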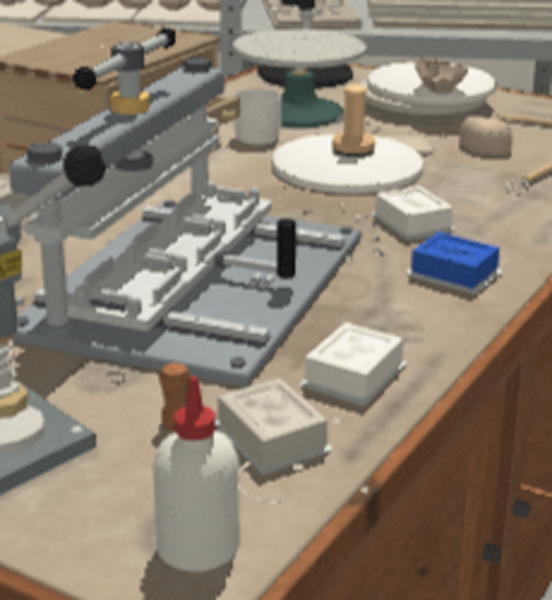

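View pics/c2.png

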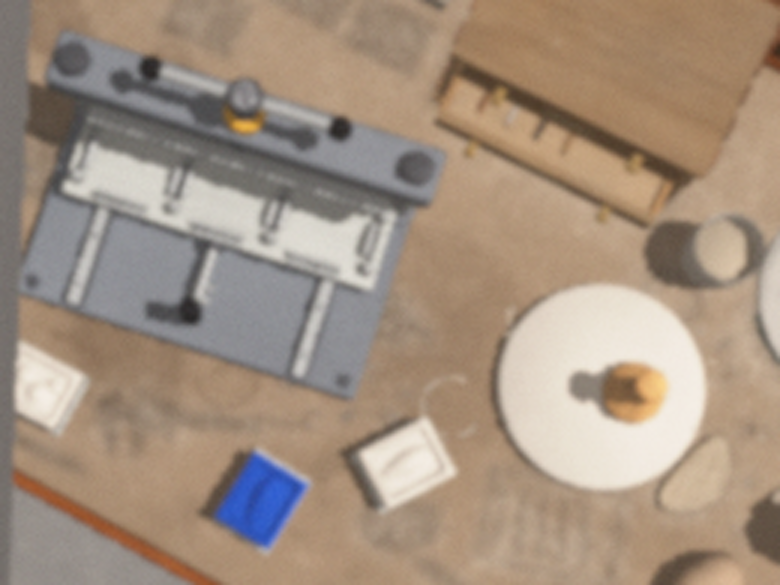

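Run:
```python
from h import *
a=cv2.imread("pics/side0.png")[:,:,::-1]; b=cv2.imread("pics/top0.png")[:,:,::-1]
crop(a,200,345,175,310,5,"pics/c3.png")
crop(b,235,390,125,260,5,"pics/c4.png")
Ws=cloud("side",np.load("pics/side0.npy")); Wt=cloud("top",np.load("pics/top0.npy"))
print("table side",np.nanmedian(Ws[305:320,375:390],(0,1)),"top",np.nanmedian(Wt[310:320,330:350],(0,1)))
print("base side",np.nanmedian(Ws[282:290,250:280],(0,1)),"top",np.nanmedian(Wt[215:225,275:290],(0,1)),np.nanmedian(Wt[232:242,315:325],(0,1)))
print("bat top",np.nanmedian(Wt[255:270,415:430],(0,1)), "side",np.nanmedian(Ws[216:222,315:325],(0,1)))
```

```text
table side [ 0.34930223  0.18264318 -0.00318214] top [ 0.26073194 -0.0968323   0.00028437]
base side [0.6090745  0.13262573 0.01910793] top [0.53321614 0.07681274 0.01507939] [ 0.48645507 -0.0330841   0.01501948]
bat top [ 0.41688815 -0.33428649  0.01567785] side [ 0.50375984 -0.33661306  0.01260514]
```

View pics/c3.png

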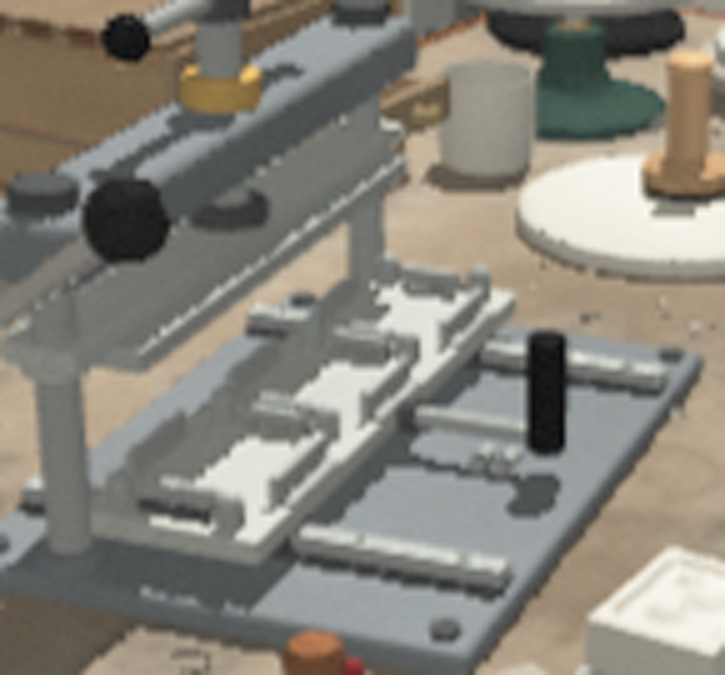

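View pics/c4.png

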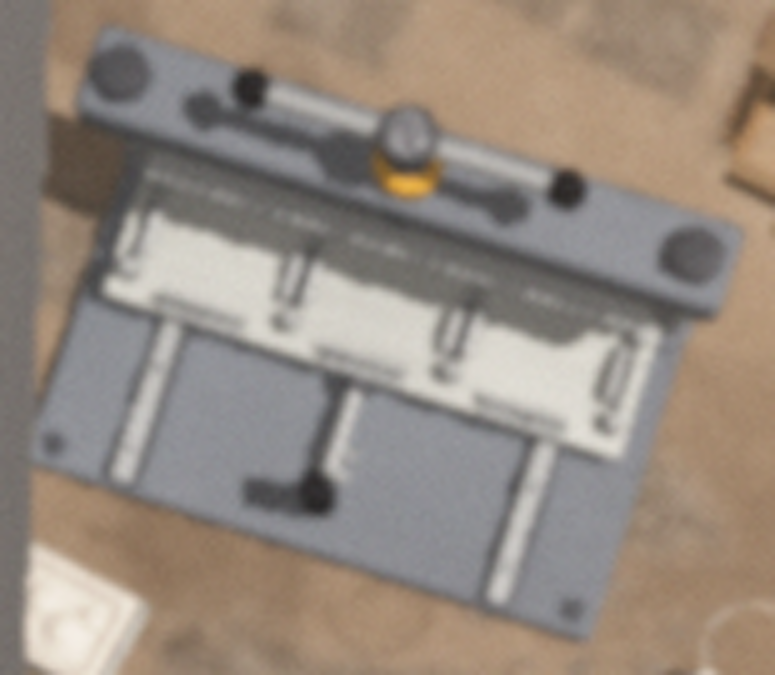

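```bash
cat > press.py <<'E'
from h import *
from scipy.optimize import least_squares
def P(q,x,y,z):
    c,s=np.cos(q[2]),np.sin(q[2]); return [q[0]+c*x-s*y,q[1]+s*x+c*y,z]
obs={"top":[((242.0,217),"fl"),((352.6,252.4),"fr"),((298.4,223),"h")],"side":[((340.2,246.5),"fr"),((294.5,307.5),"fl"),((309,242.8),"h")]}
loc=lambda k,s:{"fl":(-.125,.175,.015),"fr":(-.125,-.175,.015),"h":(-.190+s,0,.087)}[k]
def res(q,cams):
    return np.concatenate([np.array(proj(n,P(q,*loc(k,q[3]))))-uv for n in cams for uv,k in obs[n]])
for cams in(["top"],["side"],["top","side"]):
    r=least_squares(res,[.6,.05,-.3,.08],args=(cams,)); print(cams,r.x.round(4),res(r.x,cams).round(1))
E
python3 press.py
```

```text
['top'] [ 0.6099 -0.0041 -0.2913  0.0893] [-1.8 -0.6  1.4  0.4  0.4  0.1]
['side'] [ 0.6064  0.0148 -0.2763  0.0949] [ 0.2 -1.1 -0.1  0.5 -0.   0.2]
['top', 'side'] [ 0.6079  0.0012 -0.2818  0.093 ] [-3.4  0.7  0.2  0.6 -0.7 -0.3 -0.1 -2.9 -0.8 -2.8  0.4 -1.8]
```

```bash
cat > seg.py <<'E'
from h import *
def faces(n,d,zlo=.024,zhi=.045,lo=(.28,-.3),hi=(.62,.45)):
    W=cloud(n,d); ok=(W[...,2]>zlo)&(W[...,2]<zhi)&(W[...,0]>lo[0])&(W[...,0]<hi[0])&(W[...,1]>lo[1])&(W[...,1]<hi[1])
    k,l,st,c=cv2.connectedComponentsWithStats(ok.astype(np.uint8),connectivity=4)
    for i in range(1,k):
        if st[i,4]<60: continue
        p=W[l==i]; q=p[:,:2].astype(np.float32)
        (cx,cy),(w,h),an=cv2.minAreaRect(q*1000)
        print(n,"px",c[i].round(1),st[i,4],"ctr %.1f %.1f size %.1f %.1f ang %.1f"%(cx,cy,w,h,an),"z",np.median(p[:,2]).round(4),"mean",q.mean(0).round(4))
E
python3 - <<'E'
from seg import *
for n in("side","top"): faces(n,np.load(f"pics/{n}0.npy"))
E
```

```text
side px [361.9 234.4] 262 ctr 377.8 -175.3 size 64.0 75.8 ang 30.4 z 0.0285 mean [ 0.3785 -0.1716]
side px [283.1 251. ] 841 ctr 563.6 -21.2 size 112.3 269.4 ang 0.0 z 0.0378 mean [ 0.5833 -0.0248]
side px [379.3 254.8] 351 ctr 338.8 -39.2 size 65.3 74.7 ang 58.6 z 0.029 mean [ 0.3401 -0.0343]
side px [337.  296.2] 556 ctr 446.8 182.5 size 75.9 61.7 ang 64.4 z 0.0284 mean [0.4462 0.1854]
side px [262.1 312.7] 97 ctr 593.1 272.3 size 13.3 24.0 ang 86.3 z 0.036 mean [0.5917 0.2734]
side px [302.8 321.4] 720 ctr 512.4 284.2 size 60.1 79.0 ang 34.5 z 0.0282 mean [0.5116 0.2878]
side px [271.9 368.8] 381 ctr 550.6 434.9 size 58.0 30.0 ang 11.9 z 0.0346 mean [0.5503 0.4419]
top px [263.3 205.8] 108 ctr 574.3 130.9 size 13.5 97.5 ang 74.8 z 0.0287 mean [0.5709 0.1314]
top px [328.5 199.8] 1019 ctr 573.6 -37.9 size 92.7 272.4 ang 0.1 z 0.0403 mean [ 0.5907 -0.0584]
top px [338.8 228.2] 64 ctr 508.6 -90.4 size 14.6 61.0 ang 74.0 z 0.0278 mean [ 0.5098 -0.0898]
top px [248.7 249. ] 382 ctr 443.6 175.1 size 67.2 59.2 ang 62.9 z 0.0314 mean [0.4433 0.169 ]
top px [369.4 274.4] 534 ctr 377.0 -179.7 size 60.2 74.3 ang 28.3 z 0.0319 mean [ 0.3768 -0.1797]
top px [321.3 286.8] 531 ctr 338.8 -42.2 size 60.3 73.3 ang 59.3 z 0.0322 mean [ 0.3388 -0.0422]
```

```bash
cat >> h.py <<'E'
def bp(n,u,v,z):
    f,cx,cy,T=model(n); r=T[:3,:3].T@np.array([(u-cx)/f,(v-cy)/f,1]); o=-T[:3,:3].T@T[:3,3]
    return o+r*(z-o[2])/r[2]
E
python3 - <<'E'
from h import *
def L(n,a,b,z,off=(235,125),s=5):
    p=[bp(n,(q[0])/s+off[0],(q[1])/s+off[1],z) for q in(a,b)]
    d=p[1]-p[0]; print(n,p[0][:2].round(4),p[1][:2].round(4),"len %.4f ang %.2f"%(np.hypot(d[0],d[1]),np.degrees(np.arctan2(d[1],d[0]))))
L("top",(35,460),(588,637),.015)   # front edge l->r  expect -90+yaw
L("top",(588,637),(688,330),.015)
L("top",(35,460),(85,290),.015)
L("top",(103,292),(620,458),.040)
L("top",(120,480),(175,325),.025)
L("top",(497,600),(545,440),.025)
L("side",(475,660),(700,360),.015,(200,175))
L("side",(255,562),(515,295),.036,(200,175))
L("top",(317,490),(317,490),.087)
L("side",(545,338),(545,338),.087,(200,175))
L("top",(317,490),(317,490),.087)
L("top",(120,73),(692,250),.19)
E
```

```text
top [0.5388 0.1941] [ 0.4411 -0.1317] len 0.3401 ang -106.70
top [ 0.4411 -0.1317] [ 0.6246 -0.1888] len 0.1922 ang -17.27
top [0.5388 0.1941] [0.6411 0.1682] len 0.1055 ang -14.17
top [0.6346 0.1548] [ 0.5431 -0.1473] len 0.3157 ang -106.86
top [0.5265 0.1429] [0.6191 0.1136] len 0.0971 ang -17.53
top [ 0.4606 -0.0779] [ 0.5552 -0.1045] len 0.0983 ang -15.69
side [0.533  0.2133] [ 0.4394 -0.1084] len 0.3351 ang -106.22
side [0.6307 0.1735] [ 0.5419 -0.142 ] len 0.3277 ang -105.71
top [0.5139 0.026 ] [0.5139 0.026 ] len 0.0000 ang 0.00
side [0.515  0.0382] [0.515  0.0382] len 0.0000 ang 0.00
top [0.5139 0.026 ] [0.5139 0.026 ] len 0.0000 ang 0.00
top [0.7208 0.1329] [ 0.6311 -0.1726] len 0.3183 ang -106.36
```

```bash
cat > go.py <<'E'
import sys
from h import *
from scipy.spatial.transform import Rotation as R
def to(x,y,z,yaw,roll=np.pi,pitch=0):
    s=manip.state(); R0=R.from_euler("xyz",s["tool_rot"]); Rt=R.from_euler("xyz",[roll,pitch,np.radians(yaw)])
    lin=R0.inv().apply(np.array([x,y,z])-s["tool_pos"])*100; rot=np.degrees((R0.inv()*Rt).as_rotvec())
    print("t %.1f pos %s yaw %.2f open %.4f F %s q %s"%(s["time"],s["tool_pos"].round(4),np.degrees(s["tool_rot"][2]),s["opening"],s["contact_force"].round(1),s["joint_positions"].round(2)))
    print("lin",lin.round(2),"rot",rot.round(2),"rows>=%.1f"%max(np.linalg.norm(lin)/4.17,np.linalg.norm(rot)/7.16))
if __name__=="__main__": to(*map(float,sys.argv[1:]))
E
python3 - <<'E'
from h import *
Wt=cloud("top",np.load("pics/top0.npy")); Ws=cloud("side",np.load("pics/side0.npy"))
for u,v in[(20,240),(100,100),(100,240),(100,400),(200,100),(200,240),(200,400)]: print(u,v,Wt[v,u].round(3))
for u,v in[(50,240),(130,300),(170,400),(40,50),(310,440)]: print(u,v,Ws[v,u].round(3))
E
python3 go.py 0.514 0.026 0.25 163.5
```

```text
20 240 [0.293 0.005 1.572]
100 100 [ 3.080e-01 -1.000e-03  1.572e+00]
100 240 [ 0.293 -0.003  1.573]
100 400 [ 0.278 -0.003  1.572]
200 100 [ 0.31  -0.01   1.567]
200 240 [ 0.295 -0.01   1.564]
200 400 [ 0.276 -0.01   1.559]
50 240 [0.721 0.662 0.345]
130 300 [0.687 0.596 0.245]
170 400 [0.67  0.567 0.075]
40 50 [0.708 0.639 0.508]
310 440 [0.472 0.767 0.219]
t 0.1 pos [0.2624 0.5941 0.2387] yaw 156.18 open 0.0919 F [-0.2 -0.5 -0.6] q [-1.2   0.47 -0.01  1.6   0.01  1.07 -0.06]
lin [-45.97 -41.81  -1.05] rot [-0.09  0.   -7.32] rows>=14.9
```

```bash
python3 -m crank '{"linear":[[-45.97,-41.81,-1],[-45.97,-41.81,-1],[-45.97,-41.81,-1],[-45.97,-41.81,-1],[-45.97,-41.81,-1],[-45.97,-41.81,-1],[-45.97,-41.81,-1],[-45.97,-41.81,-1]],"rot":[[0,0,-7.3],[0,0,-7.3],[0,0,-7.3],[0,0,-7.3],[0,0,-7.3],[0,0,-7.3],[0,0,-7.3],[0,0,-7.3]]}' 9.19; python3 go.py 0.514 0.026 0.20 163.5
```

```text
time: 0.77
tool_pos: [0.3977, 0.2877, 0.2448]
tool_rot: [-3.141, -0.0, 2.853]
contact_force: [1.2, 0.3, -0.3]
opening: 0.0916
t 0.8 pos [0.3977 0.2877 0.2448] yaw 163.48 open 0.0916 F [ 1.2  0.3 -0.3] q [-0.76  0.19  0.08  1.98 -0.02  0.97  0.61]
lin [-18.59 -21.78   4.48] rot [-0.01 -0.01 -0.02] rows>=7.0
```

```bash
python3 -m crank '{"linear":[[-18.6,-21.8,4.5],[-18.6,-21.8,4.5],[-18.6,-21.8,4.5],[-18.6,-21.8,4.5],[-18.6,-21.8,4.5],[-18.6,-21.8,4.5],[-18.6,-21.8,4.5],[-18.6,-21.8,4.5]],"rot":[[0,0,0],[0,0,0],[0,0,0],[0,0,0],[0,0,0],[0,0,0],[0,0,0],[0,0,0]]}' 9.19
python3 - <<'E'
from h import *
for n in("side","top"):
    p,d=manip.get_image(n); cv2.imwrite(f"pics/{n}1.png",p[:,:,::-1]); np.save(f"pics/{n}1.npy",d)
    crop(p,*((200,420,120,320) if n=="side" else(240,440,150,310)),3,f"pics/{n}1c.png")
s=manip.state();print(s["tool_pos"],s["contact_force"])
t=s["tool_pos"]-[0,0,.025]; print(proj("side",t),proj("top",t))
E
```

```text
time: 1.43
tool_pos: [0.5154, 0.0194, 0.1991]
tool_rot: [-3.138, 0.001, 2.842]
contact_force: [-1.1, -0.2, 0.0]
opening: 0.0917
[0.51372109 0.02625683 0.19935843] [ 0.00103717  1.03538362 -0.20271592]
(np.float64(310.1998969261396), np.float64(205.7328233338833)) (np.float64(297.3680949593654), np.float64(218.22160851998285))
```

View pics/side1c.png

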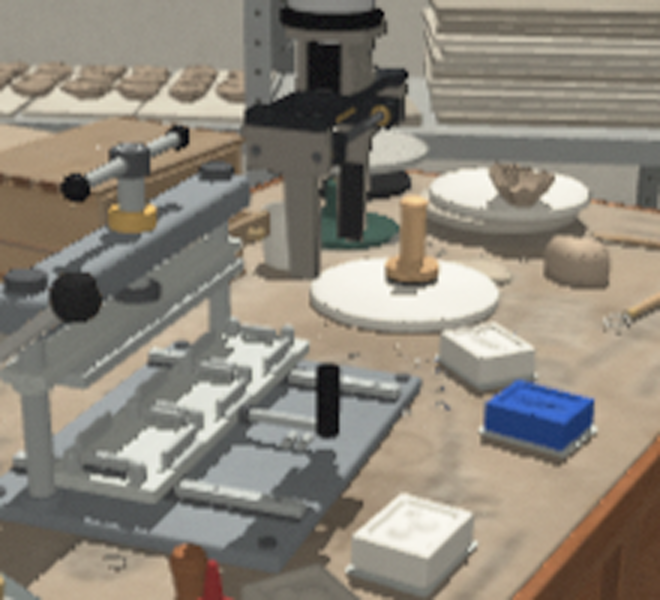

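View pics/top1c.png

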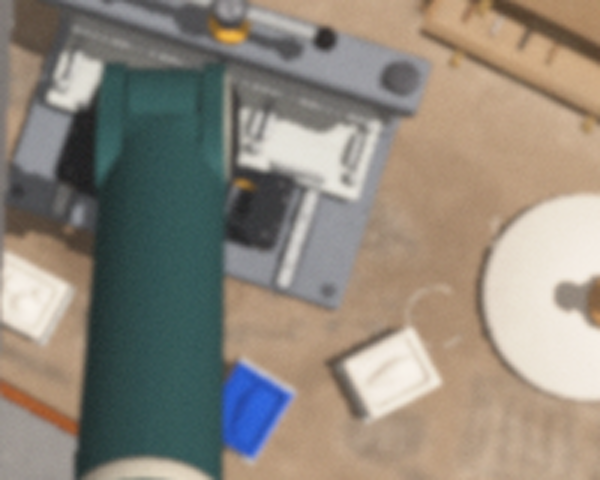

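Run:
```python
from h import *
for p in[(.514,.026,.087),(.514,.026,.027),(.514,.04,.087),(.514,.04,.027)]: print(p,proj("side",p),proj("top",p))
a=cv2.imread("pics/side1.png")[:,:,::-1]
crop(a,290,330,225,275,10,"pics/hz.png")
W=cloud("side",np.load("pics/side1.npy"))
for v in range(240,268,2): print(v,W[v,309].round(3))
```

```text
(0.514, 0.026, 0.087) (np.float64(309.7421329373881), np.float64(240.6344777139797)) (np.float64(298.40960233597343), np.float64(222.9477954805048))
(0.514, 0.026, 0.027) (np.float64(309.51817802622924), np.float64(263.41881948269656)) (np.float64(298.99789032961826), np.float64(225.9636196969867))
(0.514, 0.04, 0.087) (np.float64(309.39428912756523), np.float64(242.91727550902243)) (np.float64(293.41104907244903), np.float64(222.84606915427113))
(0.514, 0.04, 0.027) (np.float64(309.17503200975636), np.float64(265.9131248313123)) (np.float64(294.1837908494597), np.float64(225.86589154489758))
240 [ 0.528 -0.189 -0.001]
242 [0.515 0.032 0.086]
244 [0.515 0.038 0.083]
246 [0.515 0.037 0.078]
248 [0.515 0.041 0.074]
250 [0.515 0.041 0.069]
252 [0.515 0.041 0.064]
254 [0.515 0.043 0.06 ]
256 [0.515 0.038 0.052]
258 [0.515 0.041 0.048]
260 [0.514 0.041 0.043]
262 [0.515 0.04  0.037]
264 [0.514 0.042 0.033]
266 [0.514 0.039 0.026]
```

View pics/hz.png

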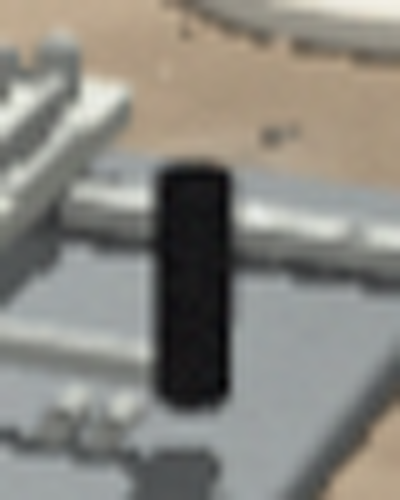

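```bash
python3 go.py .515 .0285 .070 163.5
```

```text
t 1.5 pos [0.5137 0.0263 0.1994] yaw 163.24 open 0.0918 F [ 0.   1.  -0.2] q [-0.34  0.29  0.26  1.98 -0.09  0.88  1.25]
lin [-0.07  0.26 12.94] rot [-0.05 -0.06 -0.26] rows>=3.1
```

```bash
python3 -m crank '{"linear":[[-0.1,0.3,4],[-0.1,0.3,8],[-0.1,0.3,11],[-0.1,0.3,12.9],[-0.1,0.3,12.9],[-0.1,0.3,12.9]],"rot":[[0,0,-0.2],[0,0,-0.2],[0,0,-0.2],[0,0,-0.2],[0,0,-0.2],[0,0,-0.2]]}' 9.19
python3 -m crank '{"linear":[[0,0,0],[0,0,0],[0,0,0],[0,0,0]],"rot":[[0,0,0],[0,0,0],[0,0,0],[0,0,0]]}' 4 5
python3 -m crank '{"linear":[[0,0,0],[0,0,0],[0,0,0],[0,0,0]],"rot":[[0,0,0],[0,0,0],[0,0,0],[0,0,0]]}' 1.0 5
```

```text
time: 2.03
tool_pos: [0.5148, 0.0321, 0.0705]
tool_rot: [-3.141, -0.002, 2.859]
contact_force: [-0.1, -0.0, 0.8]
opening: 0.0919
time: 2.37
tool_pos: [0.5164, 0.0308, 0.0722]
tool_rot: [3.14, 0.002, 2.857]
contact_force: [0.1, -0.5, -0.1]
opening: 0.0671
time: 2.7
tool_pos: [0.5157, 0.0305, 0.071]
tool_rot: [3.142, 0.0, 2.857]
contact_force: [0.0, 1.1, 0.0]
opening: 0.041
```

```bash
python3 -m crank '{"linear":[[0,0,0],[0,0,0],[0,0,0],[0,0,0],[0,0,0]],"rot":[[0,0,0],[0,0,0],[0,0,0],[0,0,0],[0,0,0]]}' 1.0 5; python3 go.py .515 .03 .07 163.5
```

```text
time: 3.12
tool_pos: [0.5153, 0.0295, 0.0708]
tool_rot: [-3.14, -0.0, 2.856]
contact_force: [-1.7, -3.7, 1.1]
opening: 0.0196
t 3.1 pos [0.5153 0.0295 0.0708] yaw 163.63 open 0.0196 F [-1.7 -3.7  1.1] q [-0.3   0.5   0.21  2.05 -0.18  0.61  1.32]
lin [0.04 0.04 0.08] rot [-0.07 -0.02  0.13] rows>=0.0
```

```bash
python3 -m crank '{"linear":[[1,-0.1,0],[2.5,-0.1,0],[4,-0.1,0],[5.5,-0.1,0],[7,-0.1,0],[8,-0.1,0],[8,-0.1,0]],"rot":[[0,0,0],[0,0,0],[0,0,0],[0,0,0],[0,0,0],[0,0,0],[0,0,0]]}' 1.0 20;  python3 go.py .515 .03 .07 163.5
```

```text
time: 3.7
tool_pos: [0.437, 0.0531, 0.0709]
tool_rot: [3.141, -0.001, 2.858]
contact_force: [-0.6, 1.3, -6.4]
opening: 0.0195
t 3.7 pos [0.437  0.0531 0.0709] yaw 163.76 open 0.0195 F [-0.6  1.3 -6.4] q [-0.38  0.4   0.21  2.23 -0.17  0.52  1.25]
lin [-8.14 -0.04  0.08] rot [ 0.03 -0.07  0.26] rows>=2.0
```

```bash
cat > f.py <<'E'
from h import *
s=manip.state(); c,sn=np.cos(np.radians(-16.4)),np.sin(np.radians(-16.4)); F=s["contact_force"]; p=s["tool_pos"]
print("t %.2f pos %s Fpx %.1f Fpy %.1f Fz %.1f open %.4f along %.4f"%(s["time"],p.round(4),c*F[0]+sn*F[1],-sn*F[0]+c*F[1],F[2],s["opening"],c*p[0]+sn*p[1]))
E
for i in 1 2 3 4; do python3 -m crank '{"linear":[[0.2,0,0],[0.2,0,0],[0.2,0,0]],"rot":[[0,0,0],[0,0,0],[0,0,0]]}' >/dev/null; python3 f.py; done
```

```text
t 3.95 pos [0.4372 0.0531 0.0709] Fpx 1.1 Fpy 3.7 Fz -5.8 open 0.0194 along 0.4044
t 4.20 pos [0.4366 0.0532 0.0709] Fpx 6.0 Fpy 2.8 Fz -11.9 open 0.0196 along 0.4038
t 4.45 pos [0.4363 0.0533 0.071 ] Fpx 10.6 Fpy 3.5 Fz -16.6 open 0.0193 along 0.4035
t 4.70 pos [0.4359 0.0535 0.0711] Fpx 14.1 Fpy 2.7 Fz -20.3 open 0.0195 along 0.4030
```

Run:
```python
from h import *
for n in("side","top"):
    p,d=manip.get_image(n); cv2.imwrite(f"pics/{n}2.png",p[:,:,::-1]); np.save(f"pics/{n}2.npy",d)
    crop(p,*((190,420,130,330) if n=="side" else(240,440,150,310)),3,f"pics/{n}2c.png")
```

```text
(no output)
```

View pics/side2c.png

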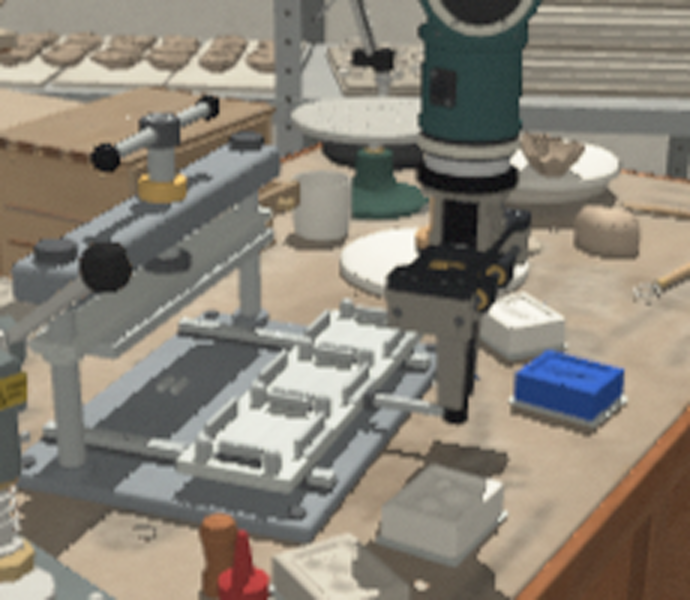

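View pics/top2c.png

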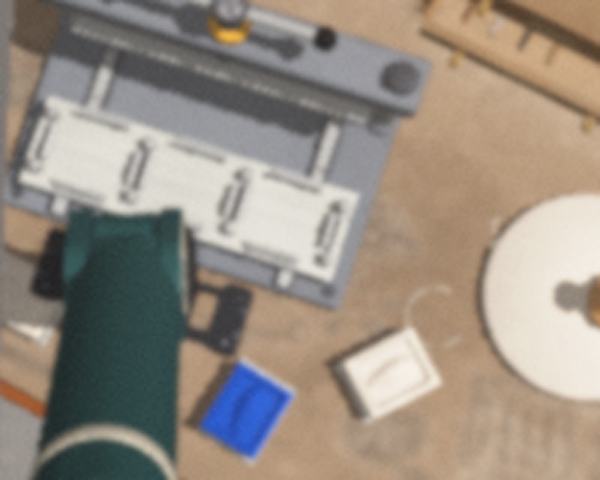

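```bash
python3 - <<'E'
from h import *
c,s=np.cos(np.radians(-16.4)),np.sin(np.radians(-16.4))
def q(u,v,z,nm):
    p=bp("top",u/3+240,v/3+150,z); print(nm,p.round(4),"px %.4f py %.4f"%(c*p[0]+s*p[1],-s*p[0]+c*p[1]))
q(22,180,.038,"plate front l");q(330,278,.038,"plate front r");q(45,100,.038,"plate back l");q(358,195,.038,"back r")
q(333,307,.015,"base fr");q(5,208,.015,"base fl?")
# rib centers: front/back ribs of nests
for a,b in(((75,200),(102,116)),((270,259),(290,176))):
    q(*a,.054,"front rib");q(*b,.054,"back rib")
q(42,142,.05,"pinL");q(132,165,.05,"c");q(235,197,.05,"c");q(332,222,.05,"c")
E
python3 f.py
```

```text
plate front l [0.556  0.1763 0.038 ] px 0.4837 py 0.3261
plate front r [ 0.4669 -0.1223  0.038 ] px 0.4824 py 0.0145
plate back l [0.6352 0.1568 0.038 ] px 0.5651 py 0.3297
back r [ 0.5481 -0.1484  0.038 ] px 0.5677 py 0.0124
base fr [ 0.4412 -0.127   0.015 ] px 0.4591 py 0.0027
base fl? [0.5319 0.1948 0.015 ] px 0.4552 py 0.3370
front rib [0.5351 0.1231 0.054 ] px 0.4785 py 0.2692
back rib [0.6172 0.0997 0.054 ] px 0.5640 py 0.2700
front rib [ 0.4821 -0.064   0.054 ] px 0.4806 py 0.0747
back rib [ 0.5626 -0.0818  0.054 ] px 0.5628 py 0.0804
pinL [0.5914 0.1569 0.05  ] px 0.5230 py 0.3175
c [0.5708 0.0699 0.05  ] px 0.5278 py 0.2282
c [ 0.5418 -0.0296  0.05  ] px 0.5281 py 0.1246
c [ 0.5195 -0.1228  0.05  ] px 0.5330 py 0.0288
t 4.80 pos [0.4359 0.0535 0.0711] Fpx 13.1 Fpy 3.1 Fz -19.5 open 0.0200 along 0.4030
```

```bash
python3 -m crank '{"linear":[[0,0,0],[0,0,0],[0,0,0],[0,0,0],[0,0,0]],"rot":[[0,0,0],[0,0,0],[0,0,0],[0,0,0],[0,0,0]]}' 4 20; python3 f.py
```

```text
time: 5.22
tool_pos: [0.4307, 0.0543, 0.0711]
tool_rot: [-3.142, -0.0, 2.857]
contact_force: [-0.0, 0.8, -0.1]
opening: 0.0397
t 5.22 pos [0.4307 0.0543 0.0711] Fpx -0.3 Fpy 0.7 Fz -0.1 open 0.0397 along 0.3978
```

```bash
python3 -m crank '{"linear":[[0,0,-4],[0,0,-8],[0,0,-12],[0,0,-16],[-2,-4,-16],[-2,-8,-16],[-2,-12,-16],[-2,-16,-16]],"rot":[[0,0,0],[0,0,0],[0,0,0],[0,0,0],[0,0,0],[0,0,0],[0,0,0],[0,0,0]]}' 6 20; python3 -m crank '{"linear":[[0,-4,0],[0,-8,0],[0,-12,0],[0,-16,0],[0,-16,0]],"rot":[[0,0,0],[0,0,0],[0,0,0],[0,0,0],[0,0,0]]}'
python3 - <<'E'
from h import *
for n in("side","top"):
    p,d=manip.get_image(n); cv2.imwrite(f"pics/{n}3.png",p[:,:,::-1]); np.save(f"pics/{n}3.npy",d)
    crop(p,*((200,345,175,310) if n=="side" else(235,390,130,255)),5,f"pics/{n}3c.png")
E
```

```text
time: 5.88
tool_pos: [0.4043, -0.1063, 0.2314]
tool_rot: [3.141, 0.001, 2.857]
contact_force: [1.1, -0.3, -0.4]
opening: 0.06
time: 6.3
tool_pos: [0.3573, -0.265, 0.2317]
tool_rot: [-3.139, 0.002, 2.846]
contact_force: [-1.0, 0.8, 1.1]
opening: 0.0603
```

View pics/side3c.png

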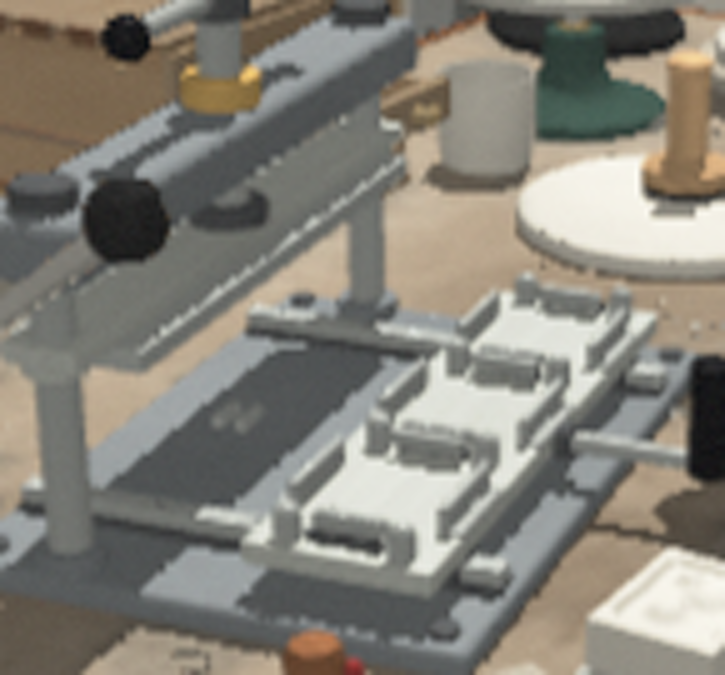

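View pics/top3c.png

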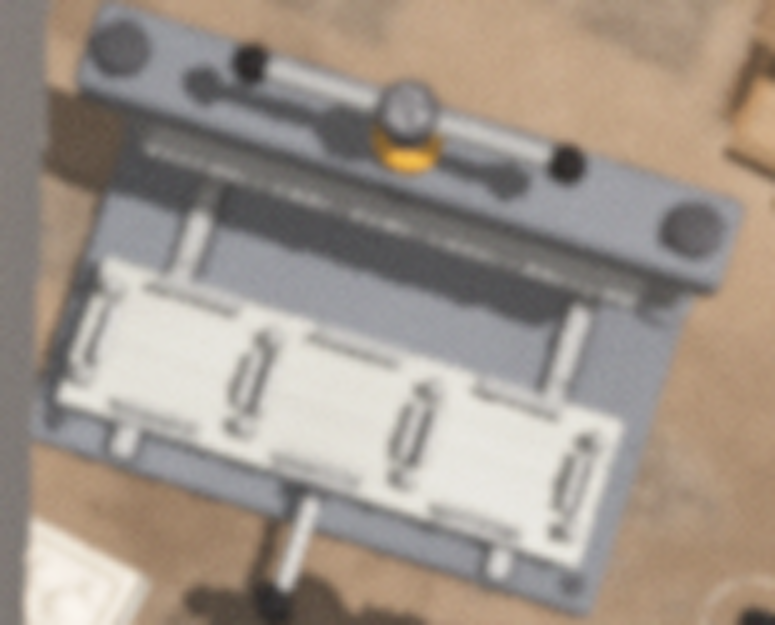

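Run:
```python
from h import *
c,s=np.cos(np.radians(-16.4)),np.sin(np.radians(-16.4))
def q(u,v,z,nm,n="top",o=(235,130)):
    p=bp(n,u/5+o[0],v/5+o[1],z); print(nm,p.round(4),"px %.4f py %.4f"%(c*p[0]+s*p[1],-s*p[0]+c*p[1]))
q(272,603,.087,"handle")
q(590,610,.015,"base fr");q(38,438,.015,"base fl"); q(315,524,.015,"front mid edge")
q(58,398,.037,"plate fl");q(580,563,.037,"plate fr");q(102,258,.037,"bl");q(622,420,.037,"br")
for nm,a,b in(("0",(152,415),(192,300)),("1",(315,473),(352,350)),("2",(473,526),(515,400))): q(*a,.054,"rib f"+nm); q(*b,.054,"rib b"+nm)
for a in((93,338),(252,378),(412,433),(577,485)): q(*a,.05,"clip")
d=np.load("pics/top3.npy"); W=cloud("top",d)
for u,v in((259,139.5),(373,175.5)): print("bolt",W[int(v),u].round(4))
for n in("top","side"):
    W=cloud(n,np.load(f"pics/{n}3.npy")); m=(W[...,2]>.045)&(W[...,2]<.075)&(W[...,0]<.62)&(W[...,0]>.45)&(W[...,1]>-.17)&(W[...,1]<.19)
    p=W[m]; print(n,m.sum(),"along",np.median(c*p[:,0]+s*p[:,1]),"py",(-s*p[:,0]+c*p[:,1]).min(),(-s*p[:,0]+c*p[:,1]).max())
```

```text
handle [0.4357 0.0492 0.087 ] px 0.4041 py 0.1702
base fr [ 0.4423 -0.1329  0.015 ] px 0.4618 py -0.0026
base fl [0.5371 0.1922 0.015 ] px 0.4609 py 0.3361
front mid edge [0.4895 0.0287 0.015 ] px 0.4615 py 0.1657
plate fl [0.5573 0.1786 0.037 ] px 0.4843 py 0.3287
plate fr [ 0.4672 -0.1253  0.037 ] px 0.4836 py 0.0117
bl [0.6406 0.1559 0.037 ] px 0.5705 py 0.3304
br [ 0.5512 -0.1487  0.037 ] px 0.5708 py 0.0130
rib f0 [0.5457 0.1223 0.054 ] px 0.4890 py 0.2714
rib b0 [0.6133 0.1014 0.054 ] px 0.5597 py 0.2704
rib f1 [0.5141 0.0281 0.054 ] px 0.4852 py 0.1721
rib b1 [0.586  0.0085 0.054 ] px 0.5597 py 0.1736
rib f2 [ 0.4853 -0.0628  0.054 ] px 0.4833 py 0.0768
rib b2 [ 0.5588 -0.0857  0.054 ] px 0.5602 py 0.0756
clip [0.5906 0.158  0.05  ] px 0.5220 py 0.3183
clip [0.5691 0.0658 0.05  ] px 0.5274 py 0.2238
clip [ 0.539  -0.0269  0.05  ] px 0.5247 py 0.1264
clip [ 0.5108 -0.1222  0.05  ] px 0.5245 py 0.0270
bolt [0.7184 0.1314 0.2034]
bolt [ 0.6286 -0.1704  0.2004]
top 991 along 0.5244728451146962 py 0.011803242573375256 0.3274432873513171
side 634 along 0.5227637184008596 py 0.012098342797688566 0.3314522055378026
```

```bash
python3 go.py .4363 .0525 .2 163.6
```

```text
t 6.4 pos [ 0.3593 -0.2594  0.2309] yaw 163.45 open 0.0597 F [ 0.6  0.6 -0.9] q [ 0.    0.12  0.6   2.13 -0.09  0.92  1.93]
lin [ 1.5  32.09  3.1 ] rot [ 0.01 -0.02 -0.15] rows>=7.7
```

```bash
python3 -m crank '{"linear":[[0,4,0],[0,8,0],[1,12,1],[1.5,16,3],[1.5,20,3],[1.5,24,3],[1.5,28,3],[1.5,32.1,3.1]],"rot":[[0,0,0],[0,0,0],[0,0,0],[0,0,0],[0,0,0],[0,0,0],[0,0,0],[0,0,0]]}' 6 20;python3 -m crank '{"linear":[[0,0,0],[0,0,0],[0,0,0]],"rot":[[0,0,0],[0,0,0],[0,0,0]]}' ; python3 go.py .4363 .0525 .0715 163.6
```

```text
time: 7.07
tool_pos: [0.4353, 0.0577, 0.2001]
tool_rot: [3.141, -0.0, 2.86]
contact_force: [0.3, -0.1, 0.4]
opening: 0.0597
time: 7.32
tool_pos: [0.4351, 0.0545, 0.1997]
tool_rot: [-3.141, -0.001, 2.859]
contact_force: [-1.1, -0.5, -0.7]
opening: 0.0602
t 7.3 pos [0.4351 0.0545 0.1997] yaw 163.80 open 0.0602 F [-1.1 -0.5 -0.7] q [-0.47  0.16  0.29  2.15 -0.06  0.84  1.15]
lin [-0.18 -0.15 12.82] rot [-0.03 -0.05  0.2 ] rows>=3.1
```

```bash
python3 -m crank '{"linear":[[0,0,4],[0,0,8],[0,0,11],[0,0,12.8],[0,0,12.8],[0,0,12.8]],"rot":[[0,0,0],[0,0,0],[0,0,0],[0,0,0],[0,0,0],[0,0,0]]}' 6 20; python3 go.py .4363 .0525 .0715 163.6
```

```text
time: 7.82
tool_pos: [0.4352, 0.0527, 0.0717]
tool_rot: [-3.14, -0.002, 2.855]
contact_force: [0.1, -0.8, 0.4]
opening: 0.0597
t 7.8 pos [0.4352 0.0527 0.0717] yaw 163.56 open 0.0597 F [ 0.1 -0.8  0.4] q [-0.4   0.4   0.24  2.23 -0.19  0.53  1.26]
lin [-0.11  0.02  0.02] rot [-0.08 -0.1  -0.04] rows>=0.0
```

Grip and push inwards by small steps to feel the detent.

```bash
python3 -m crank '{"linear":[[0,0,0],[0,0,0],[0,0,0],[0,0,0],[0,0,0],[0,0,0],[0,0,0]],"rot":[[0,0,0],[0,0,0],[0,0,0],[0,0,0],[0,0,0],[0,0,0],[0,0,0]]}' 1 25 >/dev/null; python3 f.py; for i in 1 2 3 4; do python3 -m crank '{"linear":[[-0.2,0,0],[-0.2,0,0],[-0.2,0,0]],"rot":[[0,0,0],[0,0,0],[0,0,0]]}' >/dev/null; python3 f.py; done
```

```text
t 8.40 pos [0.4361 0.0535 0.0723] Fpx -0.5 Fpy -3.0 Fz 4.7 open 0.0197 along 0.4033
t 8.65 pos [0.4382 0.0528 0.0723] Fpx -1.1 Fpy -3.1 Fz 6.8 open 0.0193 along 0.4054
t 8.90 pos [0.4402 0.0522 0.0723] Fpx 0.2 Fpy -2.4 Fz 5.5 open 0.0197 along 0.4075
t 9.15 pos [0.4421 0.0516 0.0723] Fpx 0.3 Fpy -2.7 Fz 5.9 open 0.0196 along 0.4095
t 9.40 pos [0.444  0.0511 0.0723] Fpx 0.6 Fpy -1.9 Fz 7.2 open 0.0196 along 0.4115
```

```bash
python3 -m crank '{"linear":[[0.4,0,0],[0.8,0,0],[0.8,0,0],[0.8,0,0]],"rot":[[0,0,0],[0,0,0],[0,0,0],[0,0,0]]}' 1 40 >/dev/null; python3 f.py; for i in 1 2 3 4 5; do python3 -m crank '{"linear":[[0.2,0,0],[0.2,0,0]],"rot":[[0,0,0],[0,0,0]]}' >/dev/null; python3 f.py; done
```

```text
t 9.73 pos [0.4358 0.0536 0.0723] Fpx 0.7 Fpy -3.3 Fz 7.1 open 0.0191 along 0.4030
t 9.90 pos [0.4354 0.0537 0.0723] Fpx 5.2 Fpy -4.1 Fz 1.4 open 0.0193 along 0.4026
t 10.07 pos [0.4352 0.0538 0.0723] Fpx 10.1 Fpy -4.1 Fz -4.2 open 0.0191 along 0.4023
t 10.23 pos [0.4344 0.054  0.0724] Fpx 13.6 Fpy -4.1 Fz -7.5 open 0.0196 along 0.4015
t 10.40 pos [0.43   0.0553 0.0723] Fpx 1.4 Fpy -4.0 Fz 5.9 open 0.0196 along 0.3969
t 10.57 pos [0.4262 0.0565 0.0723] Fpx -1.7 Fpy -2.5 Fz 9.6 open 0.0193 along 0.3929
```

```bash
for i in 1 2 3; do python3 -m crank '{"linear":[[0.1,0,0],[0.1,0,0]],"rot":[[0,0,0],[0,0,0]]}' >/dev/null; python3 f.py; done
```

```text
t 10.73 pos [0.4247 0.0569 0.0723] Fpx -1.3 Fpy -2.5 Fz 10.2 open 0.0192 along 0.3914
t 10.90 pos [0.4241 0.0571 0.0723] Fpx 0.4 Fpy -3.5 Fz 7.5 open 0.0193 along 0.3907
t 11.07 pos [0.4237 0.0572 0.0723] Fpx 2.9 Fpy -3.7 Fz 5.7 open 0.0194 along 0.3903
```

```bash
for i in 1 2 3; do python3 -m crank '{"linear":[[-0.1,0,0],[-0.1,0,0]],"rot":[[0,0,0],[0,0,0]]}' >/dev/null; python3 f.py; done; python3 -m crank '{"linear":[[0.1,0,0],[0.1,0,0]],"rot":[[0,0,0],[0,0,0]]}' >/dev/null; python3 -m crank '{"linear":[[0,0,0],[0,0,0],[0,0,0],[0,0,0],[0,0,0],[0,0,0]],"rot":[[0,0,0],[0,0,0],[0,0,0],[0,0,0],[0,0,0],[0,0,0]]}' 6 20; python3 f.py
```

```text
t 11.23 pos [0.4242 0.0571 0.0723] Fpx -0.4 Fpy -3.2 Fz 8.4 open 0.0187 along 0.3908
t 11.40 pos [0.4246 0.0569 0.0723] Fpx -1.1 Fpy -2.1 Fz 10.3 open 0.0191 along 0.3913
t 11.57 pos [0.4249 0.0569 0.0723] Fpx -3.4 Fpy -3.4 Fz 13.1 open 0.0194 along 0.3916
time: 12.23
tool_pos: [0.4253, 0.0571, 0.0718]
tool_rot: [-3.142, -0.0, 2.857]
contact_force: [-0.8, -0.1, -0.3]
opening: 0.0572
t 12.23 pos [0.4253 0.0571 0.0718] Fpx -0.7 Fpy -0.3 Fz -0.3 open 0.0572 along 0.3919
```

```bash
python3 -m crank '{"linear":[[0,0,-4],[0,0,-8],[0,0,-12],[0,0,-16],[-2,-4,-16],[-2,-8,-16],[-2,-12,-16],[-2,-16,-16]],"rot":[[0,0,0],[0,0,0],[0,0,0],[0,0,0],[0,0,0],[0,0,0],[0,0,0],[0,0,0]]}' 9.19 20;  python3 - <<'E'
from h import *
from seg import faces
for n in("side","top"):
    p,d=manip.get_image(n); cv2.imwrite(f"pics/{n}4.png",p[:,:,::-1]); np.save(f"pics/{n}4.npy",d)
    crop(p,*((195,425,175,375) if n=="side" else(235,485,130,310)),3,f"pics/{n}4c.png"); faces(n,d)
E
```

```text
time: 12.9
tool_pos: [0.399, -0.1038, 0.2323]
tool_rot: [3.141, 0.001, 2.857]
contact_force: [0.1, 0.2, -0.8]
opening: 0.0917
side px [361.9 234.3] 258 ctr 378.0 -174.5 size 63.3 73.4 ang 29.3 z 0.0288 mean [ 0.3783 -0.1715]
side px [298.6 265.5] 2014 ctr 502.2 36.6 size 317.9 175.8 ang 74.7 z 0.0381 mean [0.5359 0.0555]
side px [379.4 254.8] 352 ctr 340.1 -37.8 size 65.3 74.8 ang 58.8 z 0.0291 mean [ 0.3398 -0.0345]
side px [337.1 296.2] 554 ctr 446.5 182.0 size 76.8 62.2 ang 62.5 z 0.0284 mean [0.4461 0.1854]
side px [262.3 313. ] 94 ctr 592.0 273.1 size 23.6 14.8 ang 6.0 z 0.0343 mean [0.5913 0.2735]
side px [302.7 321.5] 721 ctr 512.2 285.4 size 59.5 77.6 ang 33.5 z 0.0283 mean [0.5118 0.2878]
side px [271.8 368.9] 386 ctr 550.7 434.8 size 58.0 31.0 ang 11.5 z 0.0344 mean [0.5504 0.4419]
top px [298.  214.2] 2180 ctr 546.4 22.5 size 329.6 144.7 ang 89.6 z 0.0401 mean [0.5465 0.0294]
top px [248.7 249. ] 388 ctr 443.5 174.5 size 67.5 59.2 ang 64.5 z 0.0317 mean [0.4434 0.1691]
top px [319.8 286.9] 466 ctr 338.8 -42.2 size 60.1 73.4 ang 59.5 z 0.032 mean [ 0.3384 -0.0378]
```

View pics/side4c.png

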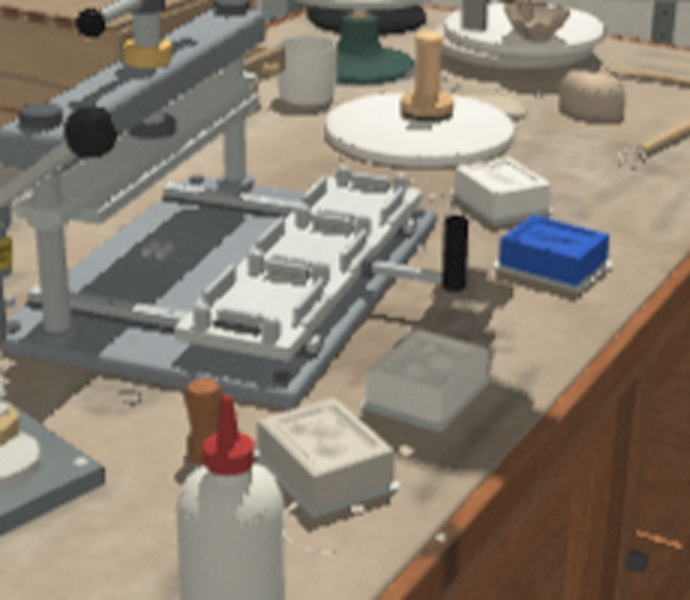

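View pics/top4c.png

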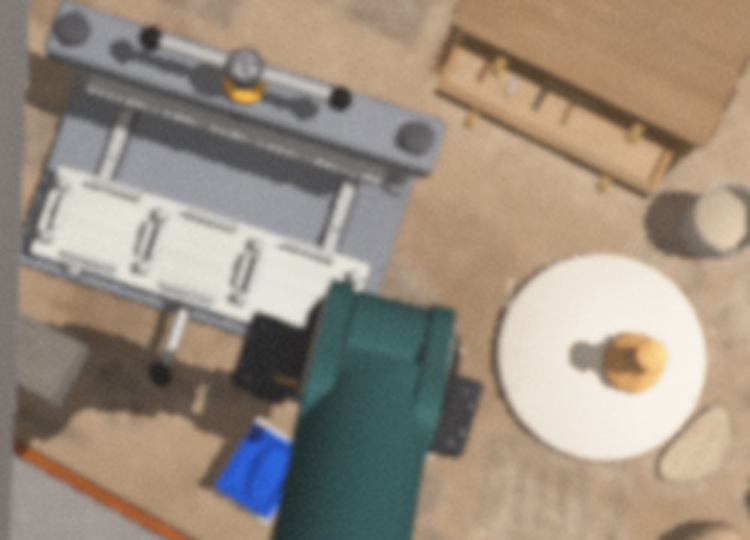

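```bash
python3 go.py .3778 -.1762 .12 118.7
```

```text
t 13.0 pos [ 0.3977 -0.1072  0.2322] yaw 163.13 open 0.0916 F [ 1.5 -0.3  0.1] q [-0.28  0.05  0.48  2.18 -0.03  0.91  1.5 ]
lin [-0.09 -7.18 11.22] rot [-1.000e-02  3.000e-02  4.443e+01] rows>=6.2
```

```bash
python3 -m crank '{"linear":[[0,-1,1],[0,-2,2],[0,-3,4],[0,-4,6],[0,-5,8],[0,-6,9],[0,-7.2,11.2],[0,-7.2,11.2]],"rot":[[0,0,7],[0,0,14],[0,0,21],[0,0,28],[0,0,35],[0,0,42],[0,0,44.4],[0,0,44.4]]}' 9.19 20; python3 -m crank '{"linear":[[0,0,0],[0,0,0]],"rot":[[0,0,0],[0,0,0]]}';python3 go.py .3778 -.1762 .12 118.7
python3 - <<'E'
from h import *
p,d=manip.get_image("side"); crop(p,320,420,170,290,5,"pics/s5.png")
E
```

```text
time: 13.67
tool_pos: [0.3772, -0.1717, 0.1174]
tool_rot: [-3.137, -0.003, 2.079]
contact_force: [-0.7, 0.6, 0.5]
opening: 0.0921
time: 13.83
tool_pos: [0.3799, -0.1707, 0.1204]
tool_rot: [3.141, -0.0, 2.083]
contact_force: [1.0, -0.3, 0.5]
opening: 0.092
t 13.8 pos [ 0.3799 -0.1707  0.1204] yaw 119.37 open 0.0920 F [ 1.  -0.3  0.5] q [-0.16  0.29  0.58  2.28 -0.27  0.64  1.13]
lin [-0.37 -0.45  0.04] rot [ 0.02 -0.    0.67] rows>=0.1
```

View pics/s5.png

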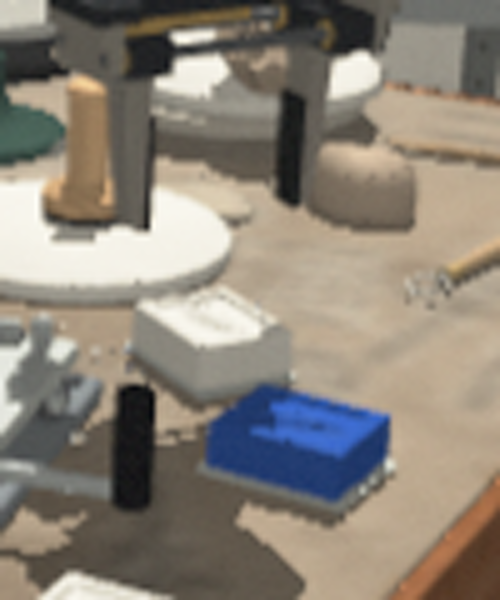

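```bash
python3 -m crank '{"linear":[[-0.3,-0.4,2],[-0.35,-0.45,4],[-0.35,-0.45,6],[-0.35,-0.45,8],[-0.35,-0.45,8.3],[-0.35,-0.45,8.3],[-0.35,-0.45,8.3]],"rot":[[0,0,0.6],[0,0,0.6],[0,0,0.6],[0,0,0.6],[0,0,0.6],[0,0,0.6],[0,0,0.6]]}' 9.19 15;python3 go.py .3778 -.1762 .037 118.7
```

```text
time: 14.47
tool_pos: [0.378, -0.1765, 0.0379]
tool_rot: [3.14, 0.001, 2.072]
contact_force: [-0.4, 0.3, -0.1]
opening: 0.0921
t 14.5 pos [ 0.378  -0.1765  0.0379] yaw 118.71 open 0.0921 F [-0.4  0.3 -0.1] q [-0.01  0.48  0.43  2.3  -0.46  0.44  1.3 ]
lin [ 0.04 -0.    0.09] rot [0.08 0.05 0.01] rows>=0.0
```

```bash
python3 -m crank '{"linear":[[0,0,0],[0,0,0],[0,0,0],[0,0,0],[0,0,0],[0,0,0],[0,0,0]],"rot":[[0,0,0],[0,0,0],[0,0,0],[0,0,0],[0,0,0],[0,0,0],[0,0,0]]}' 5 12;python3 go.py .3778 -.1762 .037 118.7;  python3 - <<'E'
from h import *
p,d=manip.get_image("side"); crop(p,320,420,170,290,5,"pics/s6.png")
E
```

```text
time: 15.05
tool_pos: [0.3772, -0.1766, 0.0373]
tool_rot: [3.141, -0.0, 2.071]
contact_force: [-1.7, -0.8, 6.6]
opening: 0.061
t 15.1 pos [ 0.3772 -0.1766  0.0373] yaw 118.67 open 0.0610 F [-1.7 -0.8  6.6] q [-0.01  0.48  0.43  2.3  -0.46  0.44  1.31]
lin [0.01 0.08 0.03] rot [ 0.01 -0.01 -0.03] rows>=0.0
```

View pics/s6.png

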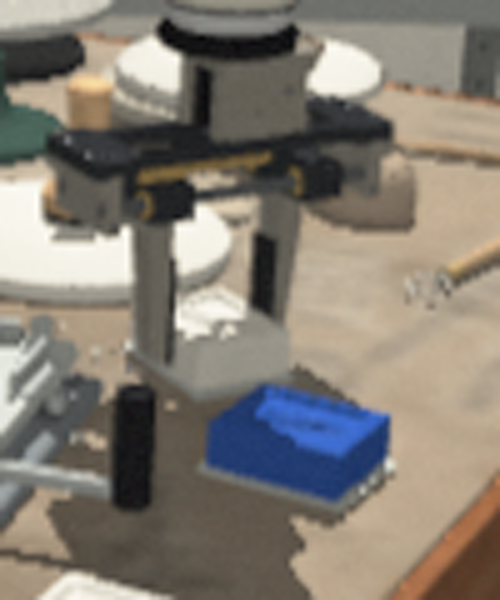

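```bash
python3 - <<'E'
from h import *
W=cloud("side",np.load("pics/side4.npy")); T=cloud("top",np.load("pics/top4.npy"))
for u,v in((226,218),(238,213),(200,225),(233,181),(258,167),(252,208),(185,340),(180,260),(190,300)): print(u,v,W[v,u].round(3))
for u,v in((285,143),(348,163),(316,152)): print("top",u,v,T[v,u].round(3))
c,s=.9578,-.2874
m=(T[...,2]>.12)&(T[...,0]>.5)&(T[...,0]<.8)&(T[...,1]>-.25)&(T[...,1]<.2); p=T[m]; a=c*p[:,0]+s*p[:,1]
print("bridge along min",np.percentile(a,[0,1,5,50,99]))
m=(W[...,2]>.10)&(W[...,0]>.45)&(W[...,0]<.8)&(W[...,1]>-.25)&(W[...,1]<.35); p=W[m]; a=c*p[:,0]+s*p[:,1]
print("side",np.percentile(a,[0,1,5,50,99]), p[a<np.percentile(a,1)].mean(0))
E
python3 go.py .3778 -.1762 .19 118.7
```

```text
226 218 [0.626 0.371 0.265]
238 213 [0.673 0.068 0.166]
200 225 [0.734 0.155 0.168]
233 181 [0.687 0.039 0.231]
258 167 [ 0.65  -0.082  0.235]
252 208 [0.654 0.001 0.156]
185 340 [0.724 0.341 0.014]
180 260 [0.718 0.337 0.173]
190 300 [0.713 0.324 0.088]
top 285 143 [0.696 0.06  0.248]
top 348 163 [ 0.647 -0.102  0.248]
top 316 152 [ 0.675 -0.02   0.245]
bridge along min [0.61756583 0.62350161 0.62581734 0.64729547 0.83148827]
side [0.43682478 0.52425628 0.57590415 0.63487061 0.82830903] [0.48071332 0.0213774  0.34575321]
t 15.1 pos [ 0.3771 -0.1766  0.0373] yaw 118.66 open 0.0607 F [-1.1  0.1  7.2] q [-0.01  0.48  0.43  2.3  -0.46  0.44  1.31]
lin [ 1.000e-02  8.000e-02 -1.527e+01] rot [ 0.01 -0.01 -0.04] rows>=3.7
```

```bash
python3 -m crank '{"linear":[[0,0,-1],[0,0,-3],[0,0,-6],[0,0,-9],[0,0,-12],[0,0,-15],[0,0,-15]],"rot":[[0,0,0],[0,0,0],[0,0,0],[0,0,0],[0,0,0],[0,0,0],[0,0,0]]}' 5 15;python3 go.py .5116 -.0714 .19 73.3
```

```text
time: 15.68
tool_pos: [0.3798, -0.1777, 0.1917]
tool_rot: [3.134, 0.005, 2.071]
contact_force: [0.4, -0.8, -2.2]
opening: 0.0608
t 15.7 pos [ 0.3798 -0.1777  0.1917] yaw 118.64 open 0.0608 F [ 0.4 -0.8 -2.2] q [-0.25  0.14  0.67  2.22 -0.13  0.8   1.  ]
lin [ 3.01 16.66  0.28] rot [ 0.54  0.09 45.34] rows>=6.3
```

```bash
python3 -m crank '{"linear":[[0.5,2,0],[1,4,0],[1.5,7,0],[2,9.5,0],[2.5,12,0],[3,14.5,0],[3,16.7,0],[3,16.7,0]],"rot":[[0,0,6.5],[0,0,13],[0,0,19.5],[0,0,26],[0,0,32.5],[0,0,39],[0,0,45.3],[0,0,45.3]]}' 5 15; python3 -m crank '{"linear":[[0,0,0],[0,0,0],[0,0,0]],"rot":[[0,0,0],[0,0,0],[0,0,0]]}';python3 go.py .5116 -.0714 .12 73.3;  python3 - <<'E'
from h import *
for n in("side","top"):
    p,d=manip.get_image(n); crop(p,*((230,380,160,310) if n=="side" else (260,420,140,280)),4,f"pics/{n}7.png")
E
```

```text
time: 16.35
tool_pos: [0.5123, -0.0668, 0.1863]
tool_rot: [3.14, 0.0, 1.282]
contact_force: [0.8, 0.0, -1.1]
opening: 0.0605
time: 16.6
tool_pos: [0.5081, -0.0708, 0.1867]
tool_rot: [-3.14, 0.0, 1.28]
contact_force: [-0.3, -0.1, -1.2]
opening: 0.0609
t 16.6 pos [ 0.5081 -0.0708  0.1867] yaw 73.33 open 0.0609 F [-0.3 -0.1 -1.2] q [-0.51  0.35  0.71  2.02 -0.3   0.87  0.07]
lin [0.05 0.36 6.67] rot [-0.07  0.01  0.03] rows>=1.6
```

View pics/side7.png

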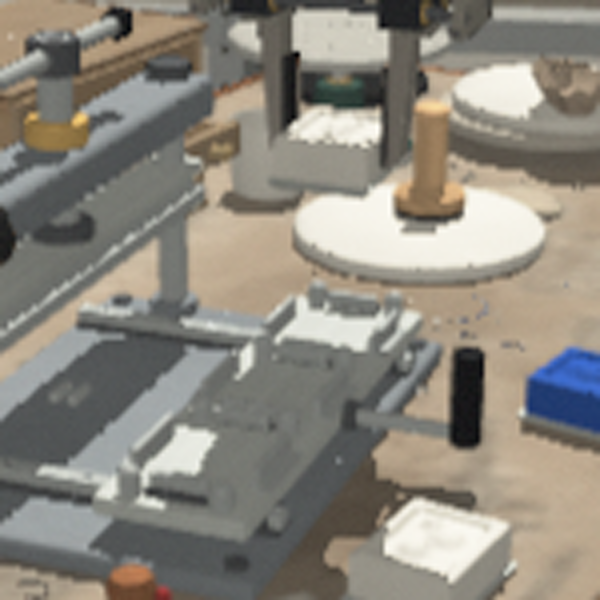

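View pics/top7.png

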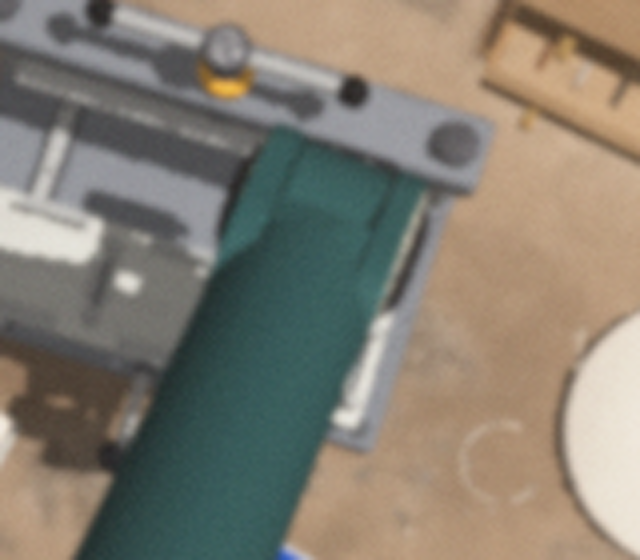

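```bash
cat > held.py <<'E'
from h import *
import sys
# end-face of held mould relative to TCP, tool-x axis (mould y)
p,d=manip.get_image("side"); s=manip.state(); W=cloud("side",d); t=s["tool_pos"]; y=s["tool_rot"][2]
X=W-t; ax=X[...,0]*np.cos(y)+X[...,1]*np.sin(y); jx=X[...,0]*np.sin(y)-X[...,1]*np.cos(y); z=X[...,2]
m=(abs(ax)<.06)&(abs(jx)<.026)&(z<.004)&(z>-.045)
for lo in np.arange(-.045,.004,.005):
    k=m&(z>=lo)&(z<lo+.005)
    if k.sum()>3: print("z %.3f n %d ax min %.4f med %.4f max %.4f"%(lo,k.sum(),ax[k].min(),np.median(ax[k]),ax[k].max()))
k=m; print("jx range plate", jx[m].min(),jx[m].max())
E
python3 held.py
```

```text
z -0.040 n 24 ax min 0.0330 med 0.0387 max 0.0436
z -0.035 n 52 ax min 0.0316 med 0.0373 max 0.0440
z -0.030 n 35 ax min 0.0317 med 0.0362 max 0.0401
z -0.025 n 44 ax min 0.0328 med 0.0365 max 0.0402
z -0.020 n 38 ax min 0.0323 med 0.0368 max 0.0407
z -0.015 n 76 ax min -0.0336 med 0.0330 max 0.0404
z -0.010 n 145 ax min -0.0372 med 0.0101 max 0.0398
z -0.005 n 8 ax min -0.0036 med 0.0046 max 0.0140
jx range plate -0.025985397952333296 0.025768360626126058
```

```bash
python3 -m crank '{"linear":[[0.1,0.35,2],[0.1,0.35,4],[0.1,0.35,6],[0.1,0.35,8],[0.1,0.35,8.5],[0.1,0.35,8.5],[0.1,0.35,8.5]],"rot":[[0,0,0],[0,0,0],[0,0,0],[0,0,0],[0,0,0],[0,0,0],[0,0,0]]}' 5 15;python3 go.py .5118 -.0706 .088 73.3
python3 - <<'E'
from h import *
p,d=manip.get_image("side"); crop(p,230,380,160,310,4,f"pics/s8.png")
E
```

```text
time: 17.33
tool_pos: [0.5132, -0.0706, 0.1025]
tool_rot: [3.141, -0.0, 1.28]
contact_force: [0.3, 0.2, -0.9]
opening: 0.061
t 17.3 pos [ 0.5132 -0.0706  0.1025] yaw 73.33 open 0.0610 F [ 0.3  0.2 -0.9] q [-0.42  0.5   0.61  2.06 -0.43  0.71  0.18]
lin [-0.04 -0.13  1.45] rot [ 0.03 -0.    0.03] rows>=0.3
```

View pics/s8.png

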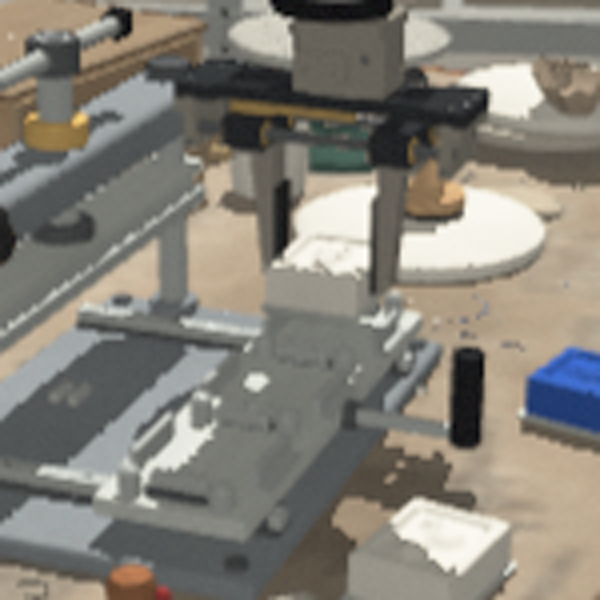

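Nicely above the right nest. Lower in small steps, watching force.

```bash
python3 -m crank '{"linear":[[-0.05,-0.13,0.4],[-0.05,-0.13,0.8],[-0.05,-0.13,0.8]],"rot":[[0,0,0],[0,0,0],[0,0,0]]}' >/dev/null; python3 f.py; for i in 1 2 3 4; do python3 -m crank '{"linear":[[0,0,0.2],[0,0,0.2]],"rot":[[0,0,0],[0,0,0]]}' >/dev/null; python3 f.py; done
```

```text
t 17.63 pos [ 0.5114 -0.07    0.0938] Fpx 0.3 Fpy 0.4 Fz -1.4 open 0.0607 along 0.5103
t 17.80 pos [ 0.5116 -0.0701  0.0918] Fpx -0.6 Fpy -0.9 Fz -1.3 open 0.0609 along 0.5105
t 17.97 pos [ 0.5115 -0.0702  0.0897] Fpx 0.6 Fpy 0.2 Fz -1.7 open 0.0606 along 0.5105
t 18.13 pos [ 0.5119 -0.0701  0.0882] Fpx -0.4 Fpy 1.2 Fz 1.8 open 0.0611 along 0.5109
t 18.30 pos [ 0.5125 -0.0704  0.0871] Fpx -2.3 Fpy -0.6 Fz 10.3 open 0.0607 along 0.5115
```

```bash
python3 -m crank '{"linear":[[0,0,-0.2],[0,0,-0.2]],"rot":[[0,0,0],[0,0,0]]}' >/dev/null; python3 f.py; python3 -m crank '{"linear":[[0,0,0],[0,0,0],[0,0,0],[0,0,0]],"rot":[[0,0,0],[0,0,0],[0,0,0],[0,0,0]]}' 8.2 15; python3 -m crank '{"linear":[[0,0,-2],[0,0,-5],[0,0,-8],[0,0,-12],[0,0,-12]],"rot":[[0,0,0],[0,0,0],[0,0,0],[0,0,0],[0,0,0]]}'
python3 - <<'E'
from h import *
p,d=manip.get_image("side"); crop(p,230,380,160,310,4,f"pics/s9.png")
E
```

```text
t 18.47 pos [ 0.5121 -0.0702  0.0884] Fpx -0.7 Fpy 1.6 Fz 0.3 open 0.0606 along 0.5111
time: 18.8
tool_pos: [0.5115, -0.0703, 0.0878]
tool_rot: [-3.141, 0.0, 1.28]
contact_force: [0.4, -0.3, 0.0]
opening: 0.082
time: 19.22
tool_pos: [0.5153, -0.0714, 0.2139]
tool_rot: [3.131, -0.004, 1.28]
contact_force: [2.3, -0.1, -0.1]
opening: 0.0821
```

View pics/s9.png

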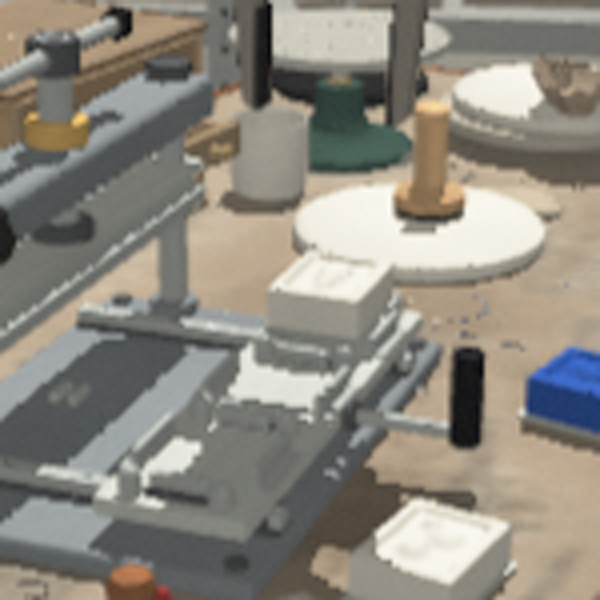

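```bash
python3 - <<'E'
from seg import *
p,d=manip.get_image("side"); faces("side",d); p,d=manip.get_image("top"); faces("top",d)
E
python3 go.py .4465 .1815 .15 63.7
```

```text
side px [296.7 269.1] 1755 ctr 502.7 37.4 size 315.8 176.4 ang 76.5 z 0.0381 mean [0.5389 0.0765]
side px [379.4 254.7] 347 ctr 340.0 -37.8 size 64.6 75.8 ang 59.4 z 0.0292 mean [ 0.3397 -0.0346]
side px [337.1 296.1] 549 ctr 446.6 182.4 size 74.9 61.0 ang 64.2 z 0.0285 mean [0.4461 0.1852]
side px [262.  312.8] 91 ctr 593.1 272.5 size 21.5 13.3 ang 5.8 z 0.0357 mean [0.5919 0.2736]
side px [302.7 321.5] 728 ctr 511.8 284.5 size 60.7 79.3 ang 33.3 z 0.0282 mean [0.5117 0.2881]
side px [272.  368.8] 369 ctr 551.1 434.7 size 58.0 31.3 ang 10.2 z 0.0344 mean [0.5502 0.4418]
top px [278.5 209.6] 1227 ctr 558.8 88.3 size 177.4 94.9 ang 74.1 z 0.0402 mean [0.5587 0.0861]
top px [293.7 238.2] 98 ctr 470.0 38.4 size 22.2 70.5 ang 78.7 z 0.0399 mean [0.4764 0.0401]
top px [248.7 249. ] 393 ctr 443.6 175.5 size 68.0 59.4 ang 63.2 z 0.0312 mean [0.4434 0.1693]
top px [329.6 288.8] 111 ctr 326.8 -62.4 size 17.8 73.9 ang 64.0 z 0.0331 mean [ 0.3334 -0.0661]
t 19.4 pos [ 0.5115 -0.0699  0.2079] yaw 73.40 open 0.0819 F [-0.2  0.1 -0.4] q [-0.53  0.33  0.73  2.   -0.27  0.92  0.05]
lin [ 22.23 -13.41   5.81] rot [ 0.01 -0.04  9.7 ] rows>=6.4
```

```bash
python3 -m crank '{"linear":[[3,-2,0],[6,-4,0],[10,-6,0],[13,-8,1],[16.5,-10,3],[20,-12,5],[22.2,-13.4,5.8],[22.2,-13.4,5.8]],"rot":[[0,0,1],[0,0,3],[0,0,5],[0,0,7],[0,0,9],[0,0,9.7],[0,0,9.7],[0,0,9.7]]}' 9.19 15; python3 -m crank '{"linear":[[0,0,0],[0,0,0],[0,0,0]],"rot":[[0,0,0],[0,0,0],[0,0,0]]}' >/dev/null;python3 go.py .4465 .1812 .0375 63.7
python3 - <<'E'
from h import *
p,d=manip.get_image("side"); crop(p,260,400,220,350,5,f"pics/s10.png")
E
```

```text
time: 20.03
tool_pos: [0.4421, 0.1861, 0.146]
tool_rot: [-3.136, 0.005, 1.121]
contact_force: [0.4, -0.3, 0.7]
opening: 0.0917
t 20.3 pos [0.447  0.1792 0.1498] yaw 63.53 open 0.0918 F [ 0.1 -0.1  0.5] q [-0.99  0.35  0.65  2.12 -0.3   0.76 -0.62]
lin [ 0.16 -0.14 11.23] rot [ 0.02  0.05 -0.17] rows>=2.7
```

View pics/s10.png

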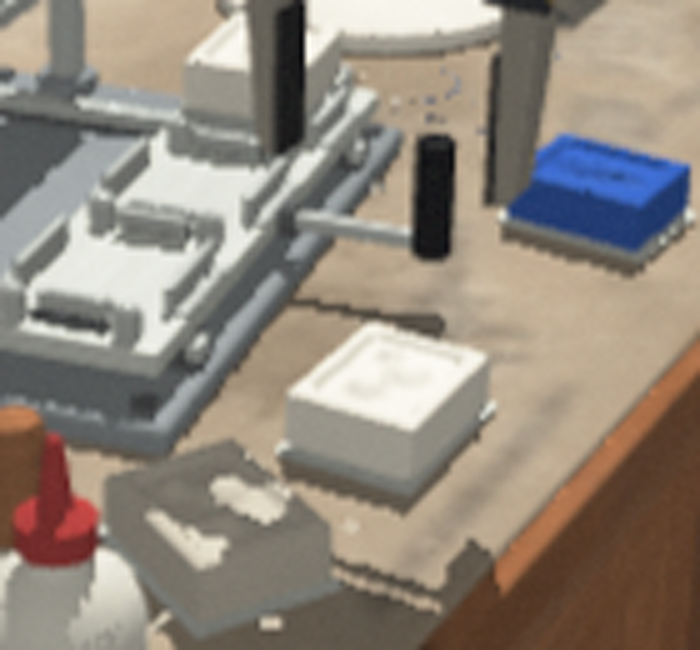

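```bash
python3 -m crank '{"linear":[[0.15,-0.15,3],[0.15,-0.15,6],[0.15,-0.15,9],[0.15,-0.15,11.2],[0.15,-0.15,11.2],[0.15,-0.15,11.2]],"rot":[[0,0,0],[0,0,0],[0,0,0],[0,0,0],[0,0,0],[0,0,0]]}' 9.19 12;python3 go.py .4465 .1812 .0375 63.7;  python3 -m crank '{"linear":[[0,0,0],[0,0,0],[0,0,0],[0,0,0],[0,0,0],[0,0,0],[0,0,0]],"rot":[[0,0,0],[0,0,0],[0,0,0],[0,0,0],[0,0,0],[0,0,0],[0,0,0]]}' 5 12;python3 go.py .4465 .1812 .0375 63.7
```

```text
time: 20.83
tool_pos: [0.4462, 0.1813, 0.0378]
tool_rot: [-3.141, 0.002, 1.109]
contact_force: [0.3, 0.7, 0.9]
opening: 0.0917
t 20.8 pos [0.4462 0.1813 0.0378] yaw 63.53 open 0.0917 F [0.3 0.7 0.9] q [-0.85  0.56  0.49  2.16 -0.5   0.54 -0.45]
lin [0.01 0.03 0.03] rot [-0.03  0.09 -0.17] rows>=0.0
time: 21.42
tool_pos: [0.4464, 0.1832, 0.0387]
tool_rot: [3.141, -0.001, 1.111]
contact_force: [-1.1, -1.1, 7.1]
opening: 0.0593
t 21.4 pos [0.4464 0.1832 0.0387] yaw 63.68 open 0.0593 F [-1.1 -1.1  7.1] q [-0.86  0.56  0.49  2.16 -0.5   0.54 -0.45]
lin [-0.18  0.1   0.12] rot [ 0.02 -0.07 -0.02] rows>=0.1
```

```bash
python3 -m crank '{"linear":[[0,0,-1],[0,0,-3],[0,0,-6],[0,0,-9],[0,0,-12],[0,0,-15],[0,0,-15]],"rot":[[0,0,0],[0,0,0],[0,0,0],[0,0,0],[0,0,0],[0,0,0],[0,0,0]]}' 5 15;python3 go.py .5397 .0225 .185 73.3
```

```text
time: 22.0
tool_pos: [0.4488, 0.1837, 0.193]
tool_rot: [3.138, -0.008, 1.111]
contact_force: [1.1, 0.1, -1.3]
opening: 0.0594
t 22.0 pos [0.4488 0.1837 0.193 ] yaw 63.64 open 0.0594 F [ 1.1  0.1 -1.3] q [-1.05  0.28  0.7   2.08 -0.24  0.85 -0.67]
lin [-10.41  15.3    0.78] rot [ 0.26 -0.45 -9.66] rows>=4.4
```

```bash
python3 -m crank '{"linear":[[-2,3,0],[-4,6,0],[-6,9,0],[-8,12,0.5],[-10,14.5,0.8],[-10.4,15.3,0.8],[-10.4,15.3,0.8],[-10.4,15.3,0.8]],"rot":[[0,0,-2],[0,0,-4],[0,0,-6],[0,0,-8],[0,0,-9.6],[0,0,-9.6],[0,0,-9.6],[0,0,-9.6]]}' 5 15; python3 held.py; python3 go.py .5397 .0225 .1027 73.3
```

```text
time: 22.67
tool_pos: [0.5363, 0.022, 0.1794]
tool_rot: [-3.14, 0.0, 1.278]
contact_force: [-0.6, 0.8, -1.7]
opening: 0.0595
z -0.040 n 42 ax min 0.0295 med 0.0356 max 0.0401
z -0.035 n 49 ax min 0.0288 med 0.0333 max 0.0422
z -0.030 n 46 ax min 0.0296 med 0.0333 max 0.0370
z -0.025 n 45 ax min 0.0293 med 0.0335 max 0.0368
z -0.020 n 47 ax min 0.0278 med 0.0329 max 0.0374
z -0.015 n 152 ax min -0.0408 med 0.0061 max 0.0365
z -0.010 n 104 ax min -0.0397 med 0.0074 max 0.0351
jx range plate -0.025915611991846235 0.025950701244828914
t 22.7 pos [0.5361 0.0231 0.1794] yaw 73.32 open 0.0590 F [ 0.1  0.6 -1.5] q [-0.65  0.4   0.68  1.97 -0.33  0.88 -0.09]
lin [0.04 0.38 7.67] rot [-0.1  -0.01  0.02] rows>=1.8
```

```bash
python3 go.py .5408 .0263 .1027 73.3
```

```text
t 22.7 pos [0.5361 0.0231 0.1794] yaw 73.32 open 0.0590 F [ 0.1  0.6 -1.5] q [-0.65  0.4   0.68  1.97 -0.33  0.88 -0.09]
lin [0.44 0.37 7.67] rot [-0.1  -0.01  0.02] rows>=1.8
```

```bash
python3 -m crank '{"linear":[[0.45,0.35,2],[0.45,0.35,4],[0.45,0.35,6],[0.45,0.35,7.5],[0.45,0.35,7.7],[0.45,0.35,7.7],[0.45,0.35,7.7]],"rot":[[0,0,0],[0,0,0],[0,0,0],[0,0,0],[0,0,0],[0,0,0],[0,0,0]]}' 5 15 >/dev/null;python3 go.py .5408 .0263 .0897 73.3
python3 - <<'E'
from h import *
p,d=manip.get_image("side"); crop(p,230,380,180,310,5,f"pics/s11.png")
E
```

```text
t 23.3 pos [0.5419 0.0262 0.1036] yaw 73.36 open 0.0592 F [ 0.8 -0.4 -1.7] q [-0.58  0.53  0.6   2.   -0.44  0.74 -0.01]
lin [-0.02 -0.11  1.39] rot [ 0.03 -0.04  0.06] rows>=0.3
```

View pics/s11.png

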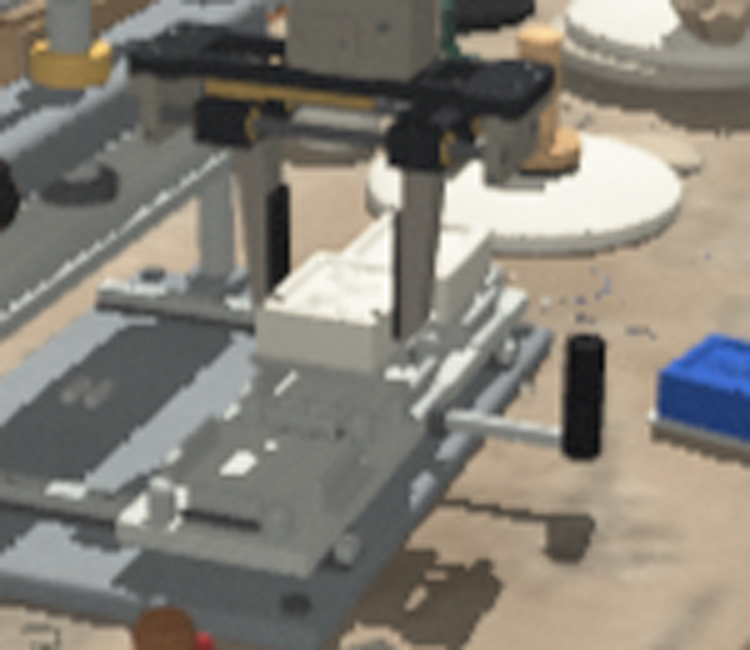

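```bash
python3 -m crank '{"linear":[[0,-0.1,0.4],[0,-0.1,0.9],[0,-0.1,0.9]],"rot":[[0,0,0],[0,0,0],[0,0,0]]}' >/dev/null; python3 f.py; for i in 1 2 3 4; do python3 -m crank '{"linear":[[0,0,0.15],[0,0,0.15]],"rot":[[0,0,0],[0,0,0]]}' >/dev/null; python3 f.py; done
```

```text
t 23.60 pos [0.5403 0.0256 0.0936] Fpx -0.3 Fpy 0.1 Fz -1.8 open 0.0595 along 0.5111
t 23.77 pos [0.5406 0.0253 0.0923] Fpx 0.9 Fpy 0.2 Fz -1.6 open 0.0596 along 0.5115
t 23.93 pos [0.5407 0.0253 0.0908] Fpx -0.1 Fpy -0.1 Fz -1.5 open 0.0598 along 0.5116
t 24.10 pos [0.5412 0.0258 0.0897] Fpx 0.3 Fpy 0.8 Fz 0.7 open 0.0594 along 0.5119
t 24.27 pos [0.5416 0.0256 0.0892] Fpx -1.7 Fpy 1.2 Fz 9.7 open 0.0595 along 0.5123
```

```bash
python3 -m crank '{"linear":[[0,0,-0.15],[0,0,-0.15]],"rot":[[0,0,0],[0,0,0]]}' >/dev/null; python3 f.py; python3 -m crank '{"linear":[[0,0,0],[0,0,0],[0,0,0],[0,0,0]],"rot":[[0,0,0],[0,0,0],[0,0,0],[0,0,0]]}' 8.2 15; python3 -m crank '{"linear":[[0,0,-2],[0,0,-5],[0,0,-8],[0,0,-12],[0,0,-12]],"rot":[[0,0,0],[0,0,0],[0,0,0],[0,0,0],[0,0,0]]}'
python3 - <<'E'
from seg import *
p,d=manip.get_image("side"); crop(p,230,380,180,350,4,f"pics/s12.png"); faces("side",d); faces("side",d,.062,.1)
E
```

```text
t 24.43 pos [0.5412 0.0255 0.0899] Fpx 0.1 Fpy 2.5 Fz 0.8 open 0.0596 along 0.5120
time: 24.77
tool_pos: [0.5405, 0.025, 0.0893]
tool_rot: [-3.141, 0.0, 1.279]
contact_force: [-1.0, 0.0, 0.0]
opening: 0.0815
time: 25.18
tool_pos: [0.5445, 0.0247, 0.2157]
tool_rot: [3.132, -0.005, 1.278]
contact_force: [1.2, 0.1, 1.3]
opening: 0.0824
side px [296.7 272.4] 1427 ctr 504.9 53.0 size 319.9 150.3 ang 51.6 z 0.0379 mean [0.5373 0.0928]
side px [379.4 254.7] 347 ctr 340.8 -36.6 size 68.2 74.3 ang 59.6 z 0.029 mean [ 0.3399 -0.0347]
side px [262.2 312.8] 98 ctr 592.5 272.7 size 23.6 12.9 ang 0.9 z 0.0353 mean [0.5915 0.2735]
side px [302.7 321.5] 724 ctr 512.5 284.2 size 60.9 78.3 ang 33.2 z 0.0281 mean [0.5117 0.2878]
side px [272.  368.9] 368 ctr 550.8 434.6 size 58.0 31.5 ang 11.4 z 0.0343 mean [0.5501 0.4418]
side px [304.4 239.9] 940 ctr 527.2 -20.8 size 176.0 62.5 ang 73.5 z 0.0782 mean [ 0.528  -0.0051]
side px [346.4 252.5] 92 ctr 427.4 60.3 size 17.9 18.9 ang 19.3 z 0.0768 mean [0.4267 0.0638]
side px [271.  343.3] 806 ctr 552.8 426.0 size 55.5 48.8 ang 14.7 z 0.0803 mean [0.5517 0.4351]
```

View pics/s12.png

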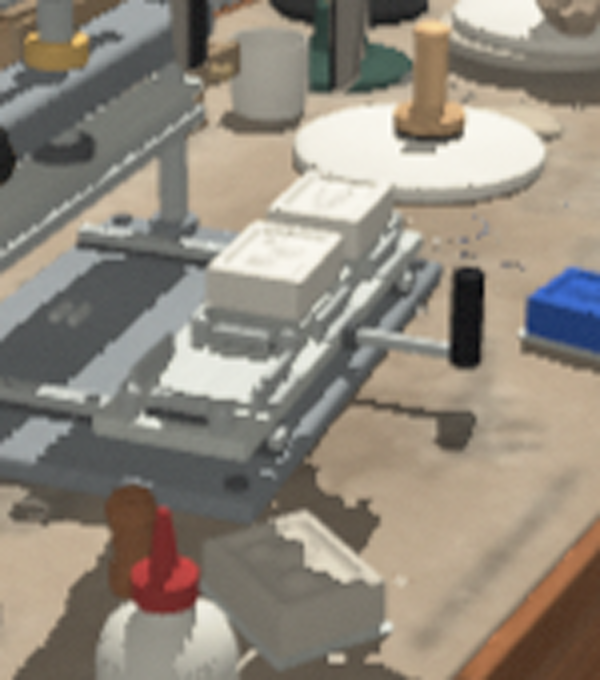

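```bash
python3 go.py .511 .282 .16 123.5
```

```text
t 25.2 pos [0.5431 0.0252 0.2129] yaw 73.26 open 0.0820 F [-1.   0.1 -1.4] q [-0.68  0.36  0.71  1.93 -0.29  0.94 -0.12]
lin [ 23.65 -10.5    5.32] rot [ 4.400e-01 -5.000e-02 -5.024e+01] rows>=7.0
```

```bash
python3 -m crank '{"linear":[[3,-2,0],[6,-4,0],[9,-5,0],[12,-6,1],[15,-7,2],[18,-8,3],[21,-9.5,4.5],[23.6,-10.5,5.2]],"rot":[[0,0,-6.5],[0,0,-13],[0,0,-20],[0,0,-26],[0,0,-33],[0,0,-39],[0,0,-45],[0,0,-50.2]]}' 9.19 12; python3 -m crank '{"linear":[[0,0,0],[0,0,0],[0,0,0]],"rot":[[0,0,0],[0,0,0],[0,0,0]]}' >/dev/null;python3 go.py .511 .282 .038 123.5
python3 - <<'E'
from h import *
p,d=manip.get_image("side"); crop(p,220,380,200,360,4,f"pics/s13.png")
E
```

```text
time: 25.9
tool_pos: [0.5057, 0.2833, 0.1545]
tool_rot: [-3.138, -0.001, 2.161]
contact_force: [0.8, -0.5, 0.9]
opening: 0.0919
t 26.1 pos [0.508  0.2803 0.1566] yaw 123.37 open 0.0918 F [-0.6 -0.6  0.5] q [-0.88  0.47  0.41  1.87 -0.24  0.86  0.23]
lin [-1.000e-02  3.700e-01  1.186e+01] rot [-0.1   0.05 -0.13] rows>=2.8
```

View pics/s13.png

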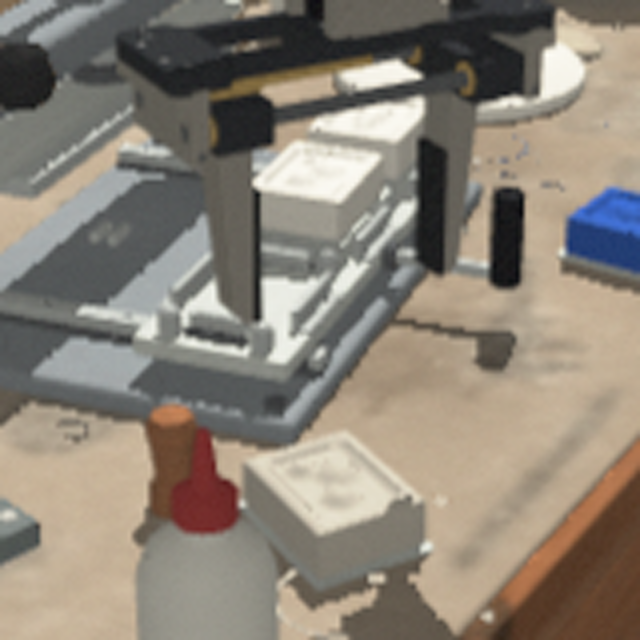

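```bash
python3 -m crank '{"linear":[[0,0.37,3],[0,0.37,6],[0,0.37,9],[0,0.37,9.5],[0,0.37,9.5]],"rot":[[0,0,-0.1],[0,0,-0.1],[0,0,-0.1],[0,0,-0.1],[0,0,-0.1]]}' 9.19 12 >/dev/null;python3 go.py .511 .282 .038 123.5
python3 - <<'E'
from h import *
p,d=manip.get_image("side"); crop(p,220,380,200,360,4,f"pics/s14.png")
E
```

```text
t 26.6 pos [0.5105 0.2815 0.0611] yaw 123.43 open 0.0914 F [ 0.5 -1.1  0.5] q [-0.83  0.61  0.35  1.9  -0.32  0.69  0.29]
lin [0.02 0.08 2.31] rot [-0.23  0.04 -0.07] rows>=0.6
```

View pics/s14.png

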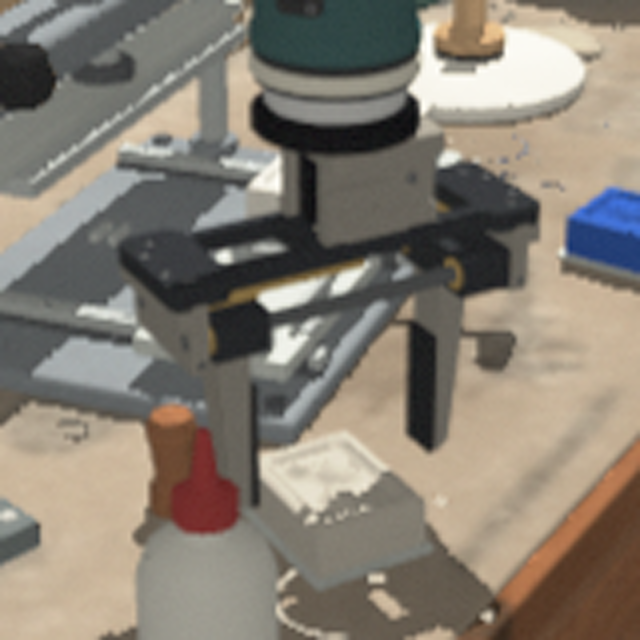

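```bash
python3 -m crank '{"linear":[[0,0.08,1.2],[0,0.08,2.3],[0,0.08,2.3],[0,0.08,2.3]],"rot":[[0,0,0],[0,0,0],[0,0,0],[0,0,0]]}' 9.19 12 >/dev/null;python3 f.py;  python3 -m crank '{"linear":[[0,0,0],[0,0,0],[0,0,0],[0,0,0],[0,0,0],[0,0,0],[0,0,0]],"rot":[[0,0,0],[0,0,0],[0,0,0],[0,0,0],[0,0,0],[0,0,0],[0,0,0]]}' 5 12;python3 go.py .511 .282 .19 123.5
```

```text
t 27.00 pos [0.5117 0.284  0.0393] Fpx -0.8 Fpy -0.5 Fz 0.2 open 0.0919 along 0.4107
time: 27.58
tool_pos: [0.5116, 0.284, 0.0396]
tool_rot: [-3.141, -0.0, 2.157]
contact_force: [-1.2, -0.1, 3.2]
opening: 0.0584
t 27.6 pos [0.5116 0.284  0.0396] yaw 123.58 open 0.0584 F [-1.2 -0.1  3.2] q [-0.82  0.65  0.33  1.9  -0.33  0.65  0.31]
lin [ -0.13  -0.17 -15.04] rot [-0.03 -0.01  0.08] rows>=3.6
```

```bash
python3 -m crank '{"linear":[[0,0,-1],[0,0,-3],[0,0,-6],[0,0,-9],[0,0,-12],[0,0,-15],[0,0,-15]],"rot":[[0,0,0],[0,0,0],[0,0,0],[0,0,0],[0,0,0],[0,0,0],[0,0,0]]}' 5 15;python3 go.py .5679 .1164 .185 73.3
```

```text
time: 28.17
tool_pos: [0.5151, 0.2855, 0.196]
tool_rot: [3.131, -0.0, 2.156]
contact_force: [1.6, 1.2, -0.7]
opening: 0.0585
t 28.2 pos [0.5151 0.2855 0.196 ] yaw 123.54 open 0.0585 F [ 1.6  1.2 -0.7] q [-0.9   0.42  0.43  1.83 -0.22  0.92  0.22]
lin [-17.01  -4.95   1.04] rot [ 0.58 -0.3  50.24] rows>=7.0
```

```bash
python3 -m crank '{"linear":[[-2,-0.5,0],[-4,-1,0],[-6.5,-1.5,0],[-9,-2.2,0],[-11,-3,0],[-13,-3.8,0.5],[-15,-4.4,1],[-17,-4.95,1]],"rot":[[0,0,6.5],[0,0,13],[0,0,20],[0,0,26],[0,0,33],[0,0,39],[0,0,45],[0,0,50.2]]}' 5 15; python3 -m crank '{"linear":[[0,0,0],[0,0,0],[0,0,0]],"rot":[[0,0,0],[0,0,0],[0,0,0]]}' >/dev/null; python3 held.py; python3 go.py .5679 .1164 .1056 73.3
```

```text
time: 28.83
tool_pos: [0.5637, 0.1138, 0.1782]
tool_rot: [-3.14, 0.001, 1.275]
contact_force: [0.4, 0.2, -2.6]
opening: 0.058
z -0.045 n 8 ax min 0.0360 med 0.0375 max 0.0395
z -0.040 n 59 ax min 0.0359 med 0.0398 max 0.0440
z -0.035 n 53 ax min 0.0341 med 0.0376 max 0.0439
z -0.030 n 52 ax min 0.0344 med 0.0375 max 0.0405
z -0.025 n 52 ax min 0.0349 med 0.0372 max 0.0411
z -0.020 n 53 ax min -0.0134 med 0.0374 max 0.0404
z -0.015 n 250 ax min -0.0369 med 0.0086 max 0.0411
z -0.010 n 63 ax min -0.0334 med 0.0056 max 0.0424
jx range plate -0.025785970249588896 0.025930348542112173
t 29.1 pos [0.5642 0.1164 0.1792] yaw 73.52 open 0.0582 F [-0.4  0.5 -1.9] q [-0.77  0.47  0.66  1.88 -0.36  0.92 -0.23]
lin [0.11 0.36 7.36] rot [-0.04 -0.02  0.22] rows>=1.8
```

```bash
python3 -m crank '{"linear":[[0.15,0.37,2],[0.15,0.37,4],[0.15,0.37,6],[0.15,0.37,7.2],[0.15,0.37,7.3],[0.15,0.37,7.3],[0.15,0.37,7.3]],"rot":[[0,0,0.2],[0,0,0.2],[0,0,0.2],[0,0,0.2],[0,0,0.2],[0,0,0.2],[0,0,0.2]]}' 5 15 >/dev/null;python3 go.py .5681 .1169 .0906 73.3
python3 - <<'E'
from h import *
p,d=manip.get_image("side"); crop(p,210,360,180,310,5,f"pics/s15.png")
E
```

```text
t 29.7 pos [0.5692 0.1158 0.1073] yaw 73.20 open 0.0580 F [ 0.2  0.2 -1.7] q [-0.71  0.58  0.6   1.91 -0.45  0.79 -0.16]
lin [ 0.08 -0.14  1.67] rot [ 0.07 -0.04 -0.1 ] rows>=0.4
```

View pics/s15.png

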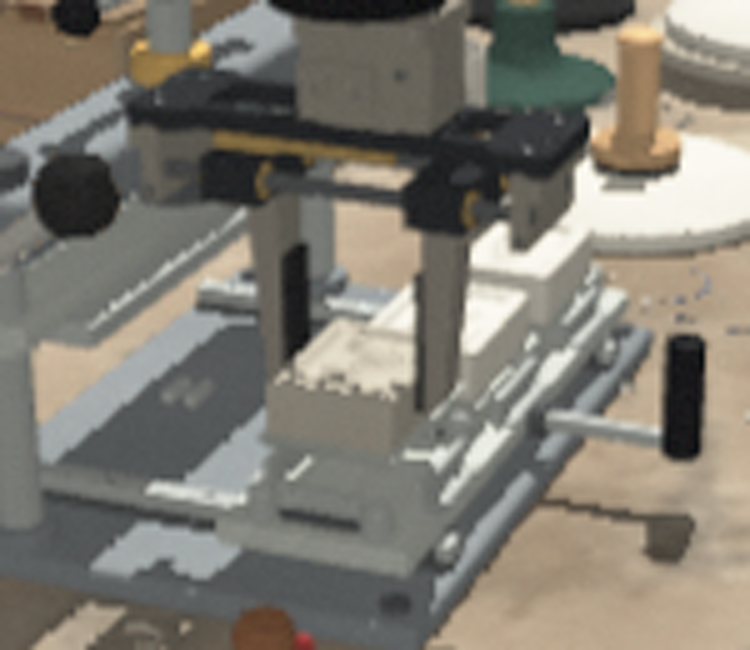

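```bash
python3 -m crank '{"linear":[[0.08,-0.13,0.5],[0.08,-0.13,1.2],[0.08,-0.13,1.2]],"rot":[[0,0,0],[0,0,0],[0,0,0]]}' >/dev/null; python3 f.py; for i in 1 2 3 4 5; do python3 -m crank '{"linear":[[0,0,0.15],[0,0,0.15]],"rot":[[0,0,0],[0,0,0]]}' >/dev/null; python3 f.py; done
```

```text
t 30.02 pos [0.5668 0.1169 0.0936] Fpx -0.2 Fpy 0.7 Fz -1.7 open 0.0583 along 0.5108
t 30.18 pos [0.5674 0.1165 0.0927] Fpx -0.3 Fpy -0.3 Fz -1.5 open 0.0579 along 0.5114
t 30.35 pos [0.5677 0.1166 0.0914] Fpx 0.3 Fpy -0.3 Fz -2.7 open 0.0577 along 0.5116
t 30.52 pos [0.5681 0.1171 0.0905] Fpx -0.5 Fpy 1.2 Fz 2.1 open 0.0578 along 0.5119
t 30.68 pos [0.5685 0.1171 0.0901] Fpx -2.4 Fpy 0.7 Fz 11.4 open 0.0577 along 0.5123
t 30.85 pos [0.569  0.1171 0.0892] Fpx -2.3 Fpy 0.4 Fz 14.2 open 0.0580 along 0.5127
```

```bash
python3 -m crank '{"linear":[[0,0,-0.3],[0,0,-0.3]],"rot":[[0,0,0],[0,0,0]]}' >/dev/null; python3 f.py; python3 -m crank '{"linear":[[0,0,0],[0,0,0],[0,0,0],[0,0,0]],"rot":[[0,0,0],[0,0,0],[0,0,0],[0,0,0]]}' 8.2 15; python3 -m crank '{"linear":[[0,0,-2],[0,0,-5],[0,0,-8],[0,0,-12],[0,0,-12]],"rot":[[0,0,0],[0,0,0],[0,0,0],[0,0,0],[0,0,0]]}'
python3 - <<'E'
from seg import *
p,d=manip.get_image("side"); crop(p,220,370,180,320,5,f"pics/s16.png"); np.save("pics/side16.npy",d)
W=cloud("side",d)
for n,c in(("n0",(.5679,.1164)),("n1",(.5397,.0225)),("n2",(.5116,-.0714))):
    X=W[...,:2]-np.array(c); a=X@[.9578,-.2874]; b=X@[.2874,.9578]
    m=(abs(a)<.027)&(abs(b)<.034)&(W[...,2]>.06)&(W[...,2]<.1)
    A=np.c_[a[m],b[m],np.ones(m.sum())]; k=np.linalg.lstsq(A,W[...,2][m],rcond=None)[0]; print(n,m.sum(),"z %.4f tilt"%np.median(W[...,2][m]),np.degrees(k[:2]).round(2),k[2].round(4))
p,d=manip.get_image("top"); cv2.imwrite("pics/t16.png",p[:,:,::-1]); np.save("pics/t16.npy",d); crop(p,380,500,190,300,5,"pics/t16c.png")
E
```

```text
t 31.02 pos [0.5683 0.1167 0.0908] Fpx 0.6 Fpy 1.5 Fz 1.6 open 0.0580 along 0.5122
time: 31.35
tool_pos: [0.5674, 0.1164, 0.0896]
tool_rot: [-3.141, 0.001, 1.277]
contact_force: [-0.6, 0.3, 0.1]
opening: 0.0813
time: 31.77
tool_pos: [0.5715, 0.1165, 0.2166]
tool_rot: [3.133, -0.006, 1.276]
contact_force: [2.0, 0.4, 0.6]
opening: 0.0819
n0 335 z 0.0789 tilt [ 0.5 -0.5] 0.0789
n1 262 z 0.0794 tilt [-0.33 -1.49] 0.0793
n2 196 z 0.0799 tilt [ 0.1  -0.94] 0.08
```

View pics/s16.png

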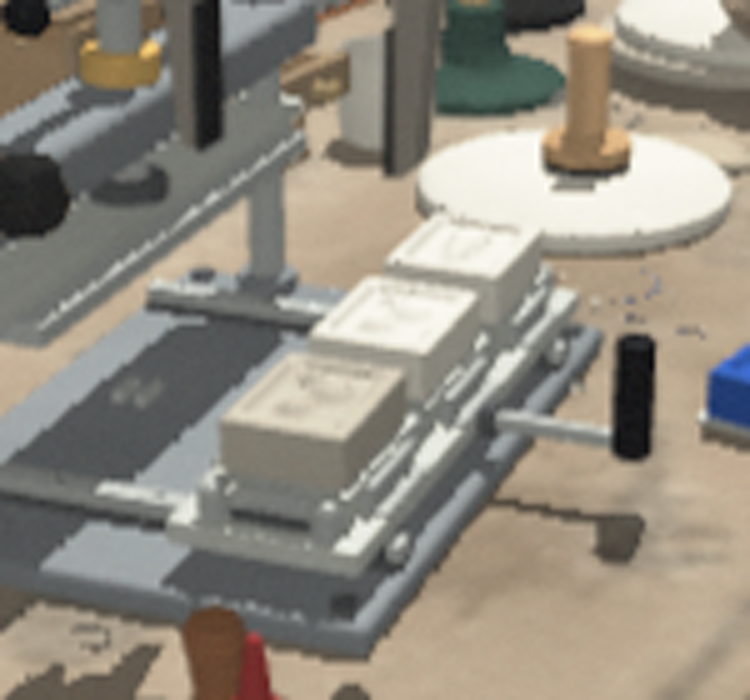

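View pics/t16c.png

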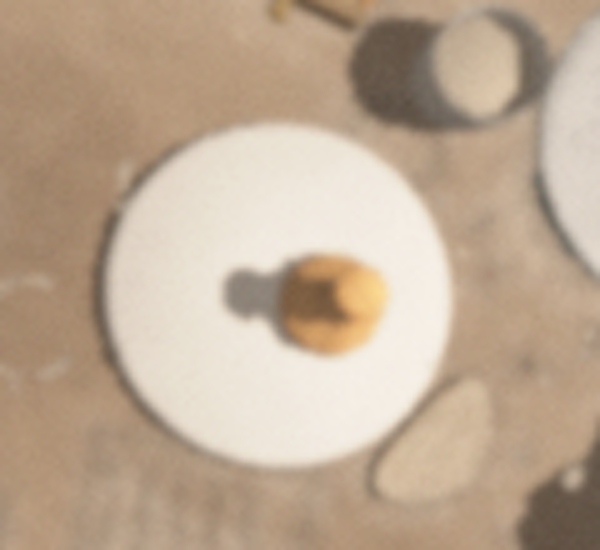

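Run:
```python
from h import *
print("top",bp("top",451.8,249,.105),"foot",bp("top",445,250.4,.025),"bat",bp("top",435.6,249,.015))
p,d=manip.get_image("side"); crop(p,310,365,175,230,10,"pics/pu.png"); W=cloud("side",d)
m=(W[...,2]>.05)&(W[...,2]<.085)&(W[...,0]>.41)&(W[...,0]<.5)&(W[...,1]>-.45)&(W[...,1]<-.33)
q=W[m]; print("handle side",m.sum(),q.min(0).round(4),q.max(0).round(4),np.median(q,0).round(4))
A=np.c_[q[:,:2],np.ones(len(q))]; k=np.linalg.lstsq(np.c_[2*q[:,:2],np.ones(len(q))],(q[:,:2]**2).sum(1),rcond=None)[0]; print("circle",k[:2],np.sqrt(k[2]+k[:2]@k[:2]))
for f,z in((.4,.07),(.452,.07)): pass
print(proj("side",(.452,-.381,.105)),proj("side",(.452,-.381,.015)))
```

```text
top [ 0.44737371 -0.39965474  0.105     ] foot [ 0.45129307 -0.39959991  0.025     ] bat [ 0.45587828 -0.37443085  0.015     ]
handle side 95 [ 0.4374 -0.401   0.0501] [ 0.464  -0.3775  0.085 ] [ 0.4507 -0.3875  0.0677]
circle [ 0.45051097 -0.39346272] 0.011084089760605353
(np.float64(336.9403093799379), np.float64(186.53423631683285)) (np.float64(336.05620395964445), np.float64(213.4838351031941))
```

View pics/pu.png

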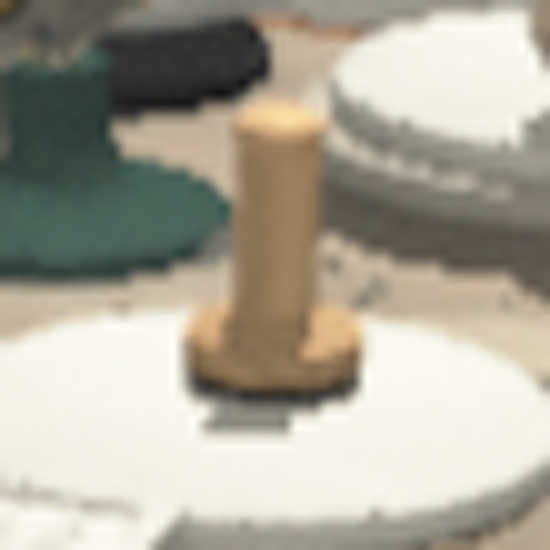

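```bash
python3 go.py .450 -.396 .21 163.3
```

```text
t 31.9 pos [0.5673 0.1168 0.2098] yaw 73.19 open 0.0825 F [-0.4  0.  -0.7] q [-0.79  0.44  0.69  1.84 -0.33  0.98 -0.26]
lin [-5.248e+01  3.600e+00 -4.000e-02] rot [ 2.000e-02 -3.000e-02 -9.011e+01] rows>=12.6
```

```bash
python3 -m crank '{"linear":[[-3,0.2,-1],[-6,0.4,-2],[-9.5,0.6,-2],[-13,0.9,-2],[-16.5,1.2,-2],[-20,1.4,-2],[-23.5,1.6,-2],[-26,1.8,-2]],"rot":[[0,0,-6],[0,0,-12],[0,0,-18],[0,0,-24],[0,0,-30],[0,0,-36],[0,0,-42],[0,0,-48]]}' 9.19 20; python3 go.py .450 -.396 .21 163.3
```

```text
time: 32.58
tool_pos: [0.5072, -0.1404, 0.2284]
tool_rot: [-3.138, -0.001, 2.117]
contact_force: [0.7, -0.1, -0.3]
opening: 0.0917
t 32.6 pos [ 0.5072 -0.1404  0.2284] yaw 121.32 open 0.0917 F [ 0.7 -0.1 -0.3] q [-0.31  0.3   0.62  1.95 -0.21  0.96  0.96]
lin [-18.86 -18.17   1.87] rot [ -0.14  -0.14 -41.98] rows>=6.3
```

```bash
python3 -m crank '{"linear":[[-2.5,-2.4,0],[-5,-4.8,0],[-7.5,-7.2,0],[-10,-9.6,0],[-12.5,-12,0],[-15,-14.5,1],[-18,-17,1.8],[-18.9,-18.2,1.8]],"rot":[[0,0,-6],[0,0,-12],[0,0,-18],[0,0,-24],[0,0,-30],[0,0,-36],[0,0,-42],[0,0,-42]]}' 9.19 20; python3 -m crank '{"linear":[[0,0,0],[0,0,0],[0,0,0]],"rot":[[0,0,0],[0,0,0],[0,0,0]]}' >/dev/null; python3 go.py .450 -.396 .077 163.3
python3 - <<'E'
from h import *
p,d=manip.get_image("side"); crop(p,280,400,130,240,5,"pics/s17.png")
E
```

```text
time: 33.25
tool_pos: [0.448, -0.3978, 0.2087]
tool_rot: [-3.14, -0.005, 2.847]
contact_force: [-0.6, -0.0, 0.9]
opening: 0.0915
t 33.5 pos [ 0.4518 -0.3918  0.2106] yaw 163.22 open 0.0919 F [-0.5  0.9  0.5] q [ 0.26  0.44  0.52  1.79 -0.26  0.98  2.17]
lin [ 0.02 -0.48 13.36] rot [ 0.09 -0.12 -0.08] rows>=3.2
```

View pics/s17.png

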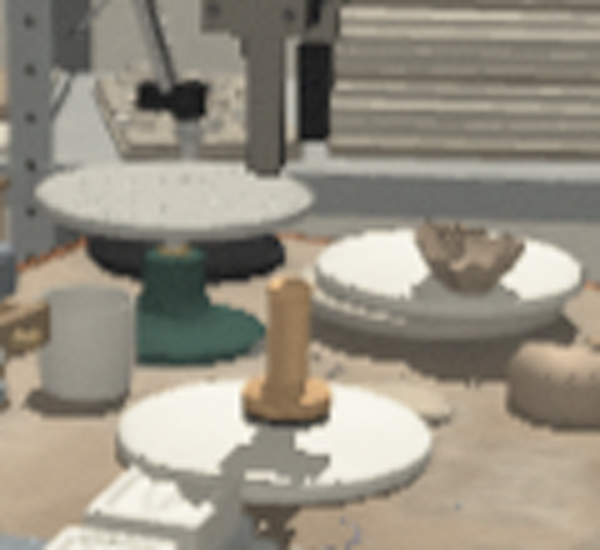

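```bash
python3 - <<'E'
from h import *
W=cloud("top",np.load("pics/top0.npy"))
c=np.array([.45,-.396]); X=W[...,:2]-c; a=X@[.958,-.287]; b=X@[.287,.958]
m=(abs(a)<.06)&(abs(b)<.12)&(W[...,2]>.03)
print(m.sum(), W[m].min(0),W[m].max(0))
m=(abs(a)<.12)&(abs(b)<.18)&(W[...,2]>.09); print(m.sum(),W[m].min(0),W[m].max(0))
E
python3 -m crank '{"linear":[[0,-0.48,3.5],[0,-0.48,7],[0,-0.48,10],[0,-0.48,12.5],[0,-0.48,13.3],[0,-0.48,13.3],[0,-0.48,13.3]],"rot":[[0,0,0],[0,0,0],[0,0,0],[0,0,0],[0,0,0],[0,0,0],[0,0,0]]}' 9.19 20; python3 go.py .450 -.396 .077 163.3
```

```text
347 [ 0.41966961 -0.52747495  0.03009464] [ 0.47814118 -0.36849511  0.11847812]
1049 [ 0.4354159  -0.60180917  0.09240489] [ 0.54389812 -0.38495312  0.12611504]
time: 34.13
tool_pos: [0.4511, -0.3975, 0.0797]
tool_rot: [-3.142, 0.001, 2.849]
contact_force: [-0.0, 0.5, 0.5]
opening: 0.0919
t 34.1 pos [ 0.4511 -0.3975  0.0797] yaw 163.25 open 0.0919 F [-0.   0.5  0.5] q [ 0.33  0.62  0.44  1.86 -0.38  0.75  2.26]
lin [0.15 0.12 0.27] rot [-0.    0.03 -0.05] rows>=0.1
```

```bash
python3 -m crank '{"linear":[[0.1,0.1,0.25],[0.1,0.1,0.25],[0.1,0.1,0.25],[0.1,0.1,0.25],[0.1,0.1,0.25],[0.1,0.1,0.25],[0.1,0.1,0.25],[0.1,0.1,0.25]],"rot":[[0,0,0],[0,0,0],[0,0,0],[0,0,0],[0,0,0],[0,0,0],[0,0,0],[0,0,0]]}' 2 8; python3 f.py;python3 -m crank '{"linear":[[0,0,0],[0,0,0],[0,0,0],[0,0,0]],"rot":[[0,0,0],[0,0,0],[0,0,0],[0,0,0]]}' 2 8; python3 go.py .450 -.396 .077 163.3;python3 - <<'E'
from h import *
p,d=manip.get_image("side"); crop(p,280,400,130,240,5,"pics/s18.png")
E
```

```text
time: 34.8
tool_pos: [0.4496, -0.3968, 0.0765]
tool_rot: [3.142, 0.0, 2.848]
contact_force: [0.8, -0.0, -0.5]
opening: 0.0406
t 34.80 pos [ 0.4496 -0.3968  0.0765] Fpx 0.8 Fpy 0.2 Fz -0.5 open 0.0406 along 0.5433
time: 35.13
tool_pos: [0.4495, -0.3971, 0.0765]
tool_rot: [-3.141, 0.0, 2.848]
contact_force: [-0.7, -0.9, -0.2]
opening: 0.0292
t 35.1 pos [ 0.4495 -0.3971  0.0765] yaw 163.16 open 0.0292 F [-0.7 -0.9 -0.2] q [ 0.34  0.62  0.44  1.86 -0.38  0.74  2.27]
lin [-0.01  0.11 -0.05] rot [-0.02  0.01 -0.14] rows>=0.0
```

View pics/s18.png

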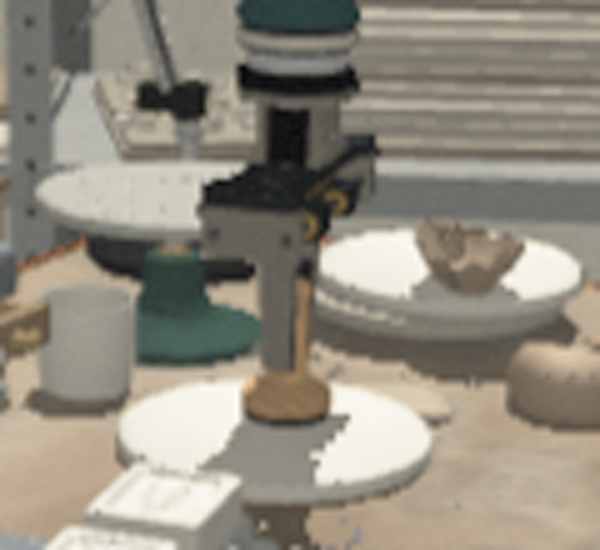

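```bash
python3 -m crank '{"linear":[[-0.1,0,0],[-0.1,0,0],[-0.1,0,0],[-0.1,0,0]],"rot":[[0,0,0],[0,0,0],[0,0,0],[0,0,0]]}' 2 8; python3 go.py .450 -.396 .077 163.3;python3 -m crank '{"linear":[[0,0,0],[0,0,0],[0,0,0],[0,0,0]],"rot":[[0,0,0],[0,0,0],[0,0,0],[0,0,0]]}' 2 50; python3 go.py .450 -.396 .177 163.3
```

```text
time: 35.52
tool_pos: [0.4505, -0.3973, 0.0766]
tool_rot: [-3.141, 0.0, 2.848]
contact_force: [-1.5, -0.1, 1.5]
opening: 0.0292
t 35.5 pos [ 0.4505 -0.3973  0.0766] yaw 163.16 open 0.0292 F [-1.5 -0.1  1.5] q [ 0.34  0.62  0.44  1.86 -0.38  0.74  2.26]
lin [ 0.09  0.11 -0.04] rot [-0.01  0.01 -0.14] rows>=0.0
time: 35.85
tool_pos: [0.4505, -0.397, 0.0764]
tool_rot: [3.141, -0.0, 2.848]
contact_force: [-0.6, 0.5, 0.4]
opening: 0.0277
t 35.9 pos [ 0.4505 -0.397   0.0764] yaw 163.17 open 0.0277 F [-0.6  0.5  0.4] q [ 0.34  0.62  0.44  1.86 -0.38  0.74  2.26]
lin [  0.08   0.08 -10.06] rot [ 0.01 -0.01 -0.13] rows>=2.4
```

```bash
python3 -m crank '{"linear":[[0,0,-1],[0,0,-3],[0,0,-6],[0,0,-9],[0,0,-12],[0,0,-12]],"rot":[[0,0,0],[0,0,0],[0,0,0],[0,0,0],[0,0,0],[0,0,0]]}' 2 50
python3 - <<'E'
from h import *
p,d=manip.get_image("side"); crop(p,280,400,100,220,5,"pics/s19.png")
E
python3 go.py .5116 -.071 .20 163.3
```

```text
time: 36.35
tool_pos: [0.4529, -0.3993, 0.2029]
tool_rot: [-3.139, 0.01, 2.848]
contact_force: [0.0, -1.5, -0.6]
opening: 0.0275
t 36.4 pos [ 0.4521 -0.3982  0.2002] yaw 163.18 open 0.0281 F [-0.2  0.5 -2.3] q [ 0.27  0.46  0.53  1.79 -0.28  0.96  2.18]
lin [ 3.77 33.04 -0.05] rot [-0.08  0.37 -0.12] rows>=8.0
```

View pics/s19.png

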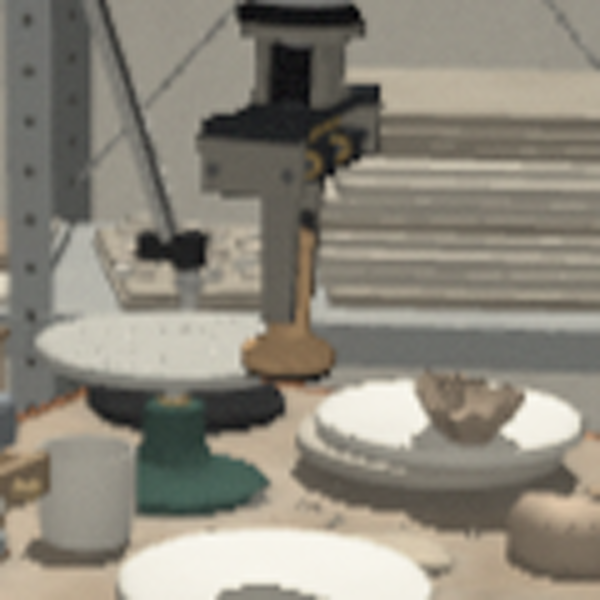

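```bash
python3 -m crank '{"linear":[[0.5,4,0],[1,8,0],[1.5,12,0],[2,16,0],[2.5,20,0],[3,24,0],[3.4,28.5,0],[3.8,33,0]],"rot":[[0,0,0],[0,0,0],[0,0,0],[0,0,0],[0,0,0],[0,0,0],[0,0,0],[0,0,0]]}' 2 50;python3 -m crank '{"linear":[[0,0,0],[0,0,0],[0,0,0],[0,0,0]],"rot":[[0,0,0],[0,0,0],[0,0,0],[0,0,0]]}'
python3 - <<'E'
from h import *
p,d=manip.get_image("side"); crop(p,240,360,160,280,5,"pics/s20.png")
E
python3 go.py .5116 -.071 .157 163.3
```

```text
time: 37.07
tool_pos: [0.5073, -0.0747, 0.1957]
tool_rot: [-3.142, -0.002, 2.848]
contact_force: [-0.8, -0.5, -2.3]
opening: 0.0276
time: 37.4
tool_pos: [0.5075, -0.0785, 0.196]
tool_rot: [-3.141, -0.001, 2.846]
contact_force: [-1.4, -1.0, -1.3]
opening: 0.0279
t 37.5 pos [ 0.5077 -0.0787  0.1962] yaw 163.01 open 0.0278 F [ 0.7  0.8 -0.3] q [-0.29  0.3   0.45  2.   -0.17  0.88  1.53]
lin [-0.15  0.85  3.92] rot [-0.04 -0.04 -0.29] rows>=1.0
```

View pics/s20.png

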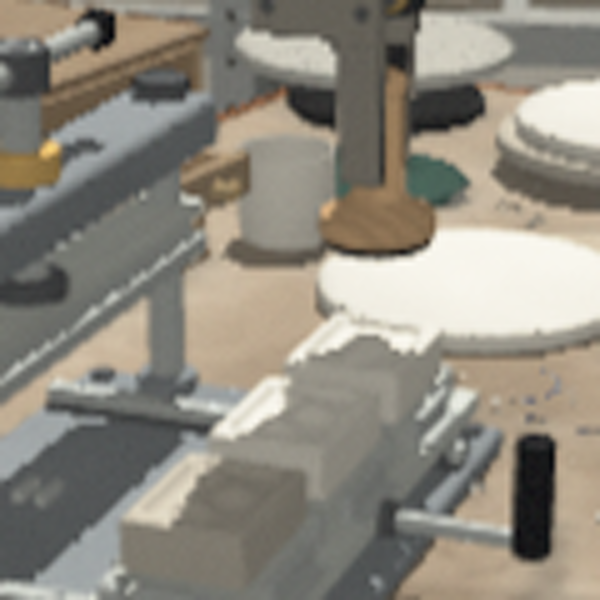

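Run:
```python
from h import *
t=manip.state()["tool_pos"]; print(proj("side",t-[0,0,.050]))
p,d=manip.get_image("side"); W=cloud("side",d); X=W-t
m=(abs(X[...,0])<.05)&(abs(X[...,1])<.06)&(X[...,2]<-.042)&(X[...,2]>-.07); q=X[m]; print(m.sum(),q.min(0),q.max(0))
u,v=np.where(m)[1],np.where(m)[0]; print(u.min(),u.max(),v.min(),v.max())
```

```text
(np.float64(314.8678039548542), np.float64(203.3282509624237))
208 [-0.02855584 -0.01087161 -0.06415412] [ 0.02739496  0.03410769 -0.04204761]
304 326 200 211
```

```bash
python3 -m crank '{"linear":[[-0.15,0.85,1.5],[-0.15,0.85,3],[-0.15,0.85,3.9],[-0.15,0.85,3.9],[-0.15,0.85,3.9]],"rot":[[0,0,-0.3],[0,0,-0.3],[0,0,-0.3],[0,0,-0.3],[0,0,-0.3]]}' >/dev/null; python3 go.py .5116 -.071 .150 163.3
```

```text
t 37.9 pos [ 0.5117 -0.0703  0.1572] yaw 163.37 open 0.0278 F [ 0.3  0.6 -0.6] q [-0.28  0.37  0.43  2.02 -0.21  0.8   1.55]
lin [-0.01 -0.07  0.72] rot [-0.04 -0.05  0.07] rows>=0.2
```

```bash
python3 -m crank '{"linear":[[0,-0.05,0.4],[0,-0.05,0.7],[0,-0.05,0.7]],"rot":[[0,0,0],[0,0,0],[0,0,0]]}' >/dev/null; python3 f.py; for i in 1 2 3 4 5 6; do python3 -m crank '{"linear":[[0,0,0.15],[0,0,0.15]],"rot":[[0,0,0],[0,0,0]]}' >/dev/null; python3 f.py; done
```

```text
t 38.17 pos [ 0.5119 -0.07    0.1504] Fpx -0.0 Fpy 0.4 Fz -2.1 open 0.0277 along 0.5109
t 38.33 pos [ 0.512  -0.0698  0.149 ] Fpx -0.2 Fpy -0.4 Fz -1.4 open 0.0280 along 0.5109
t 38.50 pos [ 0.512  -0.0698  0.1474] Fpx -0.2 Fpy 0.2 Fz -1.3 open 0.0275 along 0.5109
t 38.67 pos [ 0.5126 -0.07    0.1468] Fpx -0.5 Fpy -0.0 Fz 4.8 open 0.0275 along 0.5115
t 38.83 pos [ 0.5134 -0.0701  0.1463] Fpx -2.4 Fpy -0.1 Fz 12.6 open 0.0277 along 0.5123
t 39.00 pos [ 0.5128 -0.0699  0.1437] Fpx -0.7 Fpy 0.4 Fz -1.6 open 0.0277 along 0.5116
t 39.17 pos [ 0.5121 -0.0698  0.1413] Fpx 0.1 Fpy 0.3 Fz -0.0 open 0.0280 along 0.5110
```

```bash
for i in 1 2 3 4 5 6 7 8; do python3 -m crank '{"linear":[[0,0,0.12],[0,0,0.12]],"rot":[[0,0,0],[0,0,0]]}' >/dev/null; python3 f.py; done
```

```text
t 39.33 pos [ 0.5123 -0.0701  0.1404] Fpx 0.3 Fpy -1.0 Fz 2.7 open 0.0278 along 0.5112
t 39.50 pos [ 0.512  -0.0707  0.1391] Fpx -0.1 Fpy -3.0 Fz 2.9 open 0.0278 along 0.5111
t 39.67 pos [ 0.5116 -0.0699  0.1373] Fpx -0.8 Fpy 0.1 Fz -1.2 open 0.0278 along 0.5105
t 39.83 pos [ 0.5118 -0.0693  0.1362] Fpx -0.3 Fpy -0.5 Fz -1.4 open 0.0279 along 0.5105
t 40.00 pos [ 0.5121 -0.0695  0.136 ] Fpx -2.3 Fpy 0.0 Fz 5.3 open 0.0275 along 0.5109
t 40.17 pos [ 0.513  -0.0698  0.1358] Fpx -4.2 Fpy -0.7 Fz 14.3 open 0.0277 along 0.5118
t 40.33 pos [ 0.514  -0.0701  0.1357] Fpx -3.5 Fpy -1.2 Fz 20.1 open 0.0278 along 0.5129
t 40.50 pos [ 0.5151 -0.0705  0.1357] Fpx -3.3 Fpy -2.7 Fz 27.7 open 0.0277 along 0.5141
```

```bash
python3 -m crank '{"linear":[[0,0,-1],[0,0,-3],[0,0,-5],[0,0,-7],[0,0,-7]],"rot":[[0,0,0],[0,0,0],[0,0,0],[0,0,0],[0,0,0]]}' >/dev/null; python3 go.py .5397 .0223 .19 163.3
python3 - <<'E'
from h import *
p,d=manip.get_image("side"); crop(p,240,360,160,290,5,"pics/s21.png")
E
```

```text
t 40.9 pos [ 0.514  -0.0698  0.2049] yaw 163.48 open 0.0278 F [ 1.8  0.2 -2.1] q [-0.31  0.3   0.45  1.98 -0.16  0.89  1.51]
lin [0.17 9.56 1.51] rot [0.13 0.32 0.18] rows>=2.3
```

View pics/s21.png

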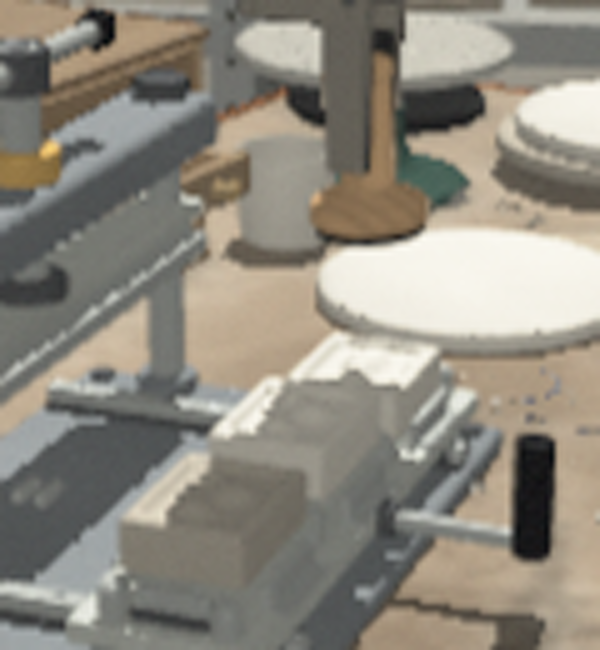

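```bash
python3 -m crank '{"linear":[[0.1,3,0],[0.15,6,0],[0.17,9.5,0.5],[0.17,9.5,1.5],[0.17,9.5,1.5],[0.17,9.5,1.5]],"rot":[[0,0,0],[0,0,0],[0,0,0.2],[0,0,0.2],[0,0,0.2],[0,0,0.2]]}' >/dev/null; python3 go.py .5397 .0223 .155 163.3
```

```text
t 41.5 pos [0.5361 0.0214 0.185 ] yaw 163.30 open 0.0277 F [-1.   0.3 -0.8] q [-0.43  0.36  0.4   1.95 -0.18  0.87  1.34]
lin [-0.33  0.2   3.  ] rot [-0.13 -0.19 -0.  ] rows>=0.7
```

```bash
python3 -m crank '{"linear":[[-0.33,0.2,1.5],[-0.33,0.2,3],[-0.33,0.2,3],[-0.33,0.2,3],[-0.33,0.2,3]],"rot":[[0,0,0],[0,0,0],[0,0,0],[0,0,0],[0,0,0]]}' >/dev/null; python3 go.py .5397 .0223 .150 163.3;  python3 - <<'E'
from h import *
p,d=manip.get_image("side"); crop(p,240,360,160,290,5,"pics/s22.png")
E
```

```text
t 41.9 pos [0.5413 0.0217 0.1574] yaw 163.18 open 0.0280 F [ 0.   0.4 -0.9] q [-0.42  0.4   0.39  1.96 -0.2   0.82  1.36]
lin [0.17 0.01 0.74] rot [-0.    0.03 -0.12] rows>=0.2
```

View pics/s22.png

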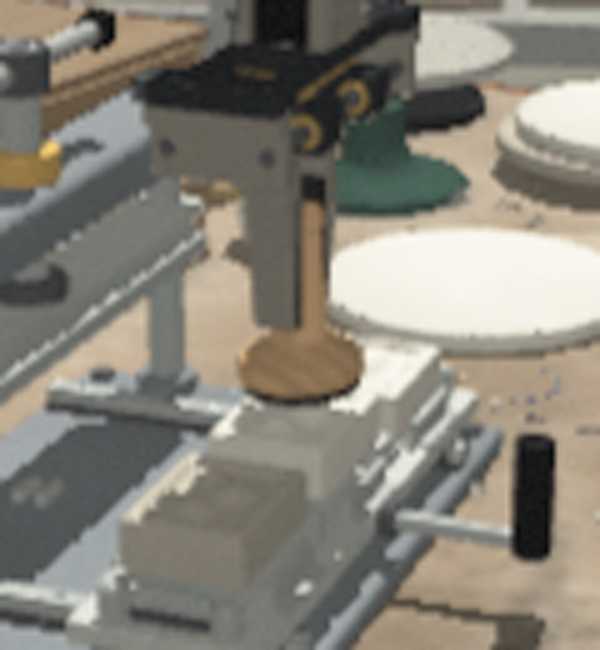

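```bash
python3 -m crank '{"linear":[[0.15,0.02,0.4],[0.15,0.02,0.8],[0.15,0.02,0.8]],"rot":[[0,0,0],[0,0,0],[0,0,0]]}' >/dev/null; python3 f.py; for i in 1 2 3 4 5 6; do python3 -m crank '{"linear":[[0,0,0.15],[0,0,0.15]],"rot":[[0,0,0],[0,0,0]]}' >/dev/null; python3 f.py; done
```

```text
t 42.18 pos [0.5393 0.0234 0.1484] Fpx -0.6 Fpy -0.2 Fz -1.7 open 0.0276 along 0.5108
t 42.35 pos [0.5397 0.0233 0.1472] Fpx -0.1 Fpy -0.6 Fz -2.2 open 0.0276 along 0.5112
t 42.52 pos [0.5402 0.0233 0.1462] Fpx -0.7 Fpy 0.3 Fz 1.3 open 0.0276 along 0.5116
t 42.68 pos [0.5408 0.0233 0.1458] Fpx -1.5 Fpy -0.1 Fz 8.8 open 0.0278 along 0.5122
t 42.85 pos [0.5414 0.0234 0.1449] Fpx -2.4 Fpy 0.3 Fz 11.4 open 0.0276 along 0.5127
t 43.02 pos [0.5408 0.0235 0.1424] Fpx -0.6 Fpy -0.2 Fz -2.8 open 0.0278 along 0.5121
t 43.18 pos [0.5405 0.0231 0.1403] Fpx 0.2 Fpy -0.4 Fz 4.7 open 0.0277 along 0.5120
```

```bash
for i in 1 2 3 4 5 6 7 8; do python3 -m crank '{"linear":[[0,0,0.12],[0,0,0.12]],"rot":[[0,0,0],[0,0,0]]}' >/dev/null; python3 f.py; done
```

```text
t 43.35 pos [0.54   0.0225 0.1387] Fpx -0.2 Fpy -2.5 Fz 1.7 open 0.0278 along 0.5117
t 43.52 pos [0.5392 0.0235 0.1367] Fpx -0.1 Fpy -0.7 Fz -0.6 open 0.0278 along 0.5106
t 43.68 pos [0.5393 0.0237 0.1357] Fpx 0.3 Fpy -0.1 Fz -1.6 open 0.0278 along 0.5107
t 43.85 pos [0.5397 0.0235 0.1354] Fpx -2.3 Fpy -0.2 Fz 4.4 open 0.0279 along 0.5111
t 44.02 pos [0.5402 0.0233 0.1354] Fpx -3.6 Fpy -2.3 Fz 12.0 open 0.0278 along 0.5117
t 44.18 pos [0.541  0.023  0.1353] Fpx -4.8 Fpy -2.1 Fz 20.1 open 0.0279 along 0.5124
t 44.35 pos [0.5416 0.0228 0.1352] Fpx -6.5 Fpy -3.5 Fz 27.7 open 0.0279 along 0.5131
t 44.52 pos [0.5422 0.0227 0.1352] Fpx -7.4 Fpy -4.6 Fz 36.2 open 0.0273 along 0.5138
```

```bash
python3 -m crank '{"linear":[[0,0,-1],[0,0,-3],[0,0,-5],[0,0,-6],[0,0,-6]],"rot":[[0,0,0],[0,0,0],[0,0,0],[0,0,0],[0,0,0]]}' >/dev/null; python3 go.py .5679 .1164 .19 163.3
```

```text
t 44.9 pos [0.5411 0.0236 0.1922] yaw 163.29 open 0.0276 F [ 0.3  0.1 -2. ] q [-0.44  0.35  0.41  1.94 -0.18  0.88  1.34]
lin [0.11 9.66 0.24] rot [ 0.12  0.21 -0.01] rows>=2.3
```

```bash
python3 -m crank '{"linear":[[0.1,3,0],[0.1,6,0],[0.1,9.6,0],[0.1,9.6,0.5],[0.1,9.6,0.5],[0.1,9.6,0.5]],"rot":[[0,0,0],[0,0,0],[0,0,0],[0,0,0],[0,0,0],[0,0,0]]}' >/dev/null; python3 go.py .5679 .1164 .155 163.3
python3 - <<'E'
from h import *
p,d=manip.get_image("side"); crop(p,220,370,160,310,4,"pics/s23.png")
W=cloud("side",d); X=W[...,:2]; al=X@[.9578,-.2874]; b=-(X@[-.2874,-.9578])
m=(W[...,2]>.055)&(W[...,2]<.09)&(abs(X[...,0]-.425)<.03)&(abs(X[...,1]-.057)<.03); print("handle along min/max",al[m].min(),al[m].max(),m.sum())
E
```

```text
t 45.4 pos [0.5654 0.115  0.1837] yaw 163.29 open 0.0279 F [-0.5 -0.1 -1.9] q [-0.55  0.42  0.37  1.85 -0.19  0.9   1.19]
lin [-0.2   0.21  2.87] rot [-0.13 -0.12 -0.01] rows>=0.7
handle along min/max 0.381347066612451 0.40148127368722775 120
```

View pics/s23.png

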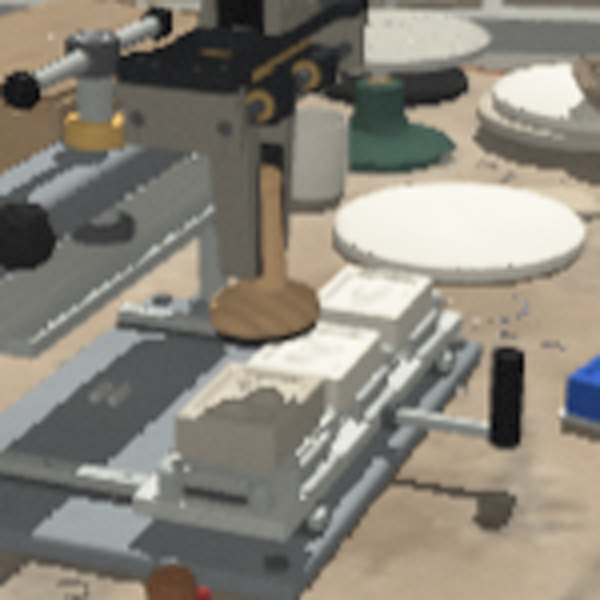

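```bash
python3 -m crank '{"linear":[[-0.2,0.2,1.5],[-0.2,0.2,2.9],[-0.2,0.2,2.9],[-0.2,0.2,2.9],[-0.2,0.2,2.9]],"rot":[[0,0,0],[0,0,0],[0,0,0],[0,0,0],[0,0,0]]}' >/dev/null; python3 go.py .5679 .1164 .149 163.3
```

```text
t 45.9 pos [0.5693 0.1159 0.1569] yaw 163.19 open 0.0280 F [ 0.6  0.1 -2.1] q [-0.54  0.46  0.36  1.87 -0.21  0.85  1.2 ]
lin [0.14 0.   0.79] rot [ 0.01  0.04 -0.11] rows>=0.2
```

```bash
python3 -m crank '{"linear":[[0.12,0,0.4],[0.12,0,0.8],[0.12,0,0.8]],"rot":[[0,0,0],[0,0,0],[0,0,0]]}' >/dev/null; python3 f.py; for i in 1 2 3 4 5 6; do python3 -m crank '{"linear":[[0,0,0.15],[0,0,0.15]],"rot":[[0,0,0],[0,0,0]]}' >/dev/null; python3 f.py; done
```

```text
t 46.15 pos [0.5674 0.1172 0.1479] Fpx -0.2 Fpy -0.1 Fz -0.9 open 0.0276 along 0.5112
t 46.32 pos [0.5677 0.1172 0.1466] Fpx -0.0 Fpy 0.8 Fz -1.3 open 0.0280 along 0.5115
t 46.48 pos [0.5683 0.1172 0.1458] Fpx -0.9 Fpy -0.8 Fz 2.7 open 0.0278 along 0.5121
t 46.65 pos [0.5688 0.1172 0.1454] Fpx -1.7 Fpy -1.2 Fz 9.3 open 0.0279 along 0.5126
t 46.82 pos [0.5693 0.1175 0.1446] Fpx -1.6 Fpy -0.8 Fz 12.3 open 0.0279 along 0.5130
t 46.98 pos [0.5688 0.1175 0.1418] Fpx 0.2 Fpy 0.3 Fz 1.0 open 0.0279 along 0.5124
t 47.15 pos [0.5686 0.1171 0.14  ] Fpx 0.2 Fpy -0.5 Fz 5.9 open 0.0281 along 0.5124
```

```bash
for i in 1 2 3 4 5 6 7 8; do python3 -m crank '{"linear":[[0,0,0.12],[0,0,0.12]],"rot":[[0,0,0],[0,0,0]]}' >/dev/null; python3 f.py; done
```

```text
t 47.32 pos [0.568  0.1166 0.138 ] Fpx 1.4 Fpy -1.5 Fz 0.2 open 0.0280 along 0.5119
t 47.48 pos [0.567  0.1173 0.1359] Fpx 0.5 Fpy -0.5 Fz -1.9 open 0.0282 along 0.5108
t 47.65 pos [0.5674 0.1174 0.1352] Fpx -0.0 Fpy -0.4 Fz -0.8 open 0.0280 along 0.5112
t 47.82 pos [0.5679 0.1172 0.135 ] Fpx -1.3 Fpy -1.8 Fz 4.4 open 0.0281 along 0.5117
t 47.98 pos [0.5683 0.1171 0.1349] Fpx -2.7 Fpy -1.7 Fz 11.2 open 0.0277 along 0.5121
t 48.15 pos [0.5687 0.117  0.1349] Fpx -4.4 Fpy -3.7 Fz 18.8 open 0.0278 along 0.5126
t 48.32 pos [0.5692 0.1168 0.1348] Fpx -6.2 Fpy -5.3 Fz 26.5 open 0.0280 along 0.5131
t 48.48 pos [0.5697 0.1167 0.1347] Fpx -8.6 Fpy -6.0 Fz 32.7 open 0.0277 along 0.5135
```

```bash
python3 -m crank '{"linear":[[0,0,-1],[0,0,-3],[0,0,-5],[0,0,-7],[0,0,-8],[0,0,-8]],"rot":[[0,0,0],[0,0,0],[0,0,0],[0,0,0],[0,0,0],[0,0,0]]}' >/dev/null; python3 go.py .454 -.39 .21 163.3
cat > chk.py <<'E'
from h import *
import sys
p,d=manip.get_image("side"); crop(p,220,370,160,310,4,sys.argv[1]); W=cloud("side",d); sh=float(sys.argv[2]) if len(sys.argv)>2 else 0
for n,c in(("n0",(.5679,.1164)),("n1",(.5397,.0225)),("n2",(.5116,-.0714))):
    X=W[...,:2]-np.array(c)-sh*np.array([.9578,-.2874]); a=X@[.9578,-.2874]; b=X@[.2874,.9578]
    m=(abs(a)<.026)&(abs(b)<.032)&(W[...,2]>.05)&(W[...,2]<.1)
    if m.sum()<20: print(n,m.sum());continue
    A=np.c_[a[m],b[m],np.ones(m.sum())]; k=np.linalg.lstsq(A,W[...,2][m],rcond=None)[0]; print(n,m.sum(),"z %.4f tilt"%np.median(W[...,2][m]),np.degrees(k[:2]).round(2),k[2].round(4))
E
python3 chk.py pics/s24.png
```

```text
t 49.0 pos [0.5691 0.1176 0.2118] yaw 163.28 open 0.0276 F [-0.4  0.6 -1.8] q [-0.56  0.39  0.38  1.83 -0.17  0.95  1.17]
lin [-3.580e+00 -5.192e+01  5.000e-02] rot [ 0.15  0.2  -0.02] rows>=12.5
n0 299 z 0.0678 tilt [-0.09 -0.43] 0.0679
n1 231 z 0.0683 tilt [-0.08 -0.28] 0.0683
n2 186 z 0.0689 tilt [-0.34  0.4 ] 0.069
```

View pics/s24.png

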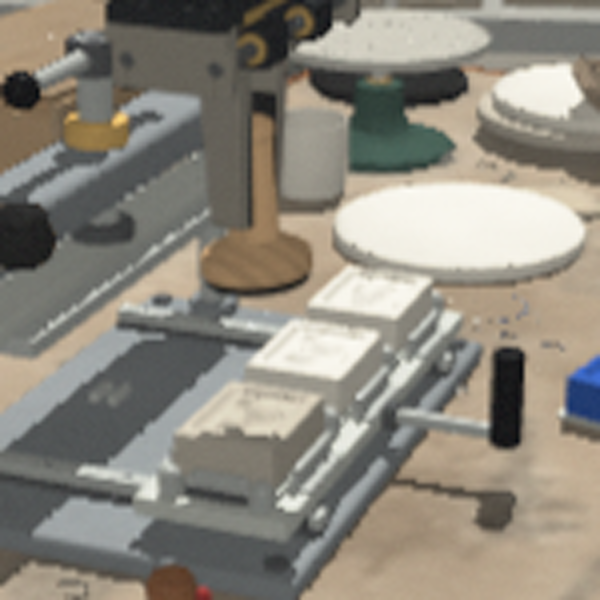

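```bash
python3 -m crank '{"linear":[[-0.2,-4,0],[-0.5,-8,0],[-0.8,-12,0],[-1.1,-16,0],[-1.4,-20,0],[-1.7,-24,0],[-2,-28,0],[-2.3,-32,0]],"rot":[[0,0,0],[0,0,0],[0,0,0],[0,0,0],[0,0,0],[0,0,0],[0,0,0],[0,0,0]]}'; python3 go.py .455 -.385 .17 163.2
```

```text
time: 49.7
tool_pos: [0.4961, -0.1972, 0.2081]
tool_rot: [-3.141, -0.002, 2.85]
contact_force: [0.6, -0.6, -1.7]
opening: 0.0279
t 49.7 pos [ 0.4961 -0.1972  0.2081] yaw 163.29 open 0.0279 F [ 0.6 -0.6 -1.7] q [-0.1   0.33  0.5   1.94 -0.2   0.92  1.78]
lin [ -1.47 -19.17   3.81] rot [-0.01 -0.14  0.09] rows>=4.7
```

```bash
python3 -m crank '{"linear":[[-0.3,-4,0],[-0.6,-8,0.5],[-0.9,-12,1],[-1.2,-16,2],[-1.5,-19.2,3],[-1.5,-19.2,3.8],[-1.5,-19.2,3.8],[-1.5,-19.2,3.8]],"rot":[[0,0,0],[0,0,0],[0,0,0],[0,0,0],[0,0,0],[0,0,0],[0,0,0],[0,0,0]]}'; python3 go.py .455 -.385 .085 163.2
```

```text
time: 50.37
tool_pos: [0.4561, -0.3828, 0.1697]
tool_rot: [3.14, -0.004, 2.85]
contact_force: [0.5, 0.8, -0.8]
opening: 0.0279
t 50.4 pos [ 0.4561 -0.3828  0.1697] yaw 163.27 open 0.0279 F [ 0.5  0.8 -0.8] q [ 0.25  0.49  0.52  1.83 -0.3   0.91  2.18]
lin [ 0.01 -0.26  8.47] rot [ 0.09 -0.2   0.07] rows>=2.0
```

```bash
python3 -m crank '{"linear":[[0,-0.2,3],[0,-0.2,6],[0,-0.2,8],[0,-0.2,8.5],[0,-0.2,8.5],[0,-0.2,8.5]],"rot":[[0,0,0],[0,0,0],[0,0,0],[0,0,0],[0,0,0],[0,0,0]]}' > /dev/null; python3 f.py; for i in 1 2 3 4 5 6 ; do python3 -m crank '{"linear":[[0,0,0.15],[0,0,0.15]],"rot":[[0,0,0],[0,0,0]]}' >/dev/null; python3 f.py; done
```

```text
t 50.87 pos [ 0.4573 -0.3855  0.0875] Fpx 0.3 Fpy -0.3 Fz -0.6 open 0.0276 along 0.5475
t 51.03 pos [ 0.4572 -0.3863  0.0866] Fpx -0.6 Fpy 0.4 Fz -0.2 open 0.0277 along 0.5477
t 51.20 pos [ 0.4566 -0.3861  0.0843] Fpx -0.8 Fpy -1.1 Fz -1.5 open 0.0280 along 0.5470
t 51.37 pos [ 0.4562 -0.3859  0.0822] Fpx 0.0 Fpy 0.6 Fz -1.5 open 0.0280 along 0.5466
t 51.53 pos [ 0.4561 -0.3859  0.0804] Fpx -0.0 Fpy -0.2 Fz -1.9 open 0.0278 along 0.5465
t 51.70 pos [ 0.4561 -0.3859  0.0788] Fpx -0.6 Fpy 0.3 Fz -1.2 open 0.0278 along 0.5465
t 51.87 pos [ 0.4562 -0.386   0.0774] Fpx -0.2 Fpy 0.5 Fz -1.2 open 0.0275 along 0.5466
```

```bash
for i in 1 2 3 ; do python3 -m crank '{"linear":[[0,0,0.12],[0,0,0.12]],"rot":[[0,0,0],[0,0,0]]}' >/dev/null; python3 f.py; done
```

```text
t 52.03 pos [ 0.4563 -0.3862  0.0772] Fpx -2.9 Fpy 0.9 Fz 5.2 open 0.0274 along 0.5467
t 52.20 pos [ 0.4563 -0.3863  0.077 ] Fpx -4.5 Fpy 0.4 Fz 12.5 open 0.0279 along 0.5468
t 52.37 pos [ 0.4567 -0.3867  0.077 ] Fpx -6.5 Fpy 3.7 Fz 20.3 open 0.0274 along 0.5473
```

Standing on the bat. Ease up, open slowly, retreat.

```bash
python3 -m crank '{"linear":[[0,0,-0.25],[0,0,-0.25],[0,0,-0.25]],"rot":[[0,0,0],[0,0,0],[0,0,0]]}' >/dev/null; python3 f.py; python3 -m crank '{"linear":[[0,0,0],[0,0,0],[0,0,0],[0,0,0],[0,0,0],[0,0,0],[0,0,0]],"rot":[[0,0,0],[0,0,0],[0,0,0],[0,0,0],[0,0,0],[0,0,0],[0,0,0]]}' 7 20;  python3 -m crank '{"linear":[[0,0,-2],[0,0,-5],[0,0,-9],[0,0,-13],[0,0,-13]],"rot":[[0,0,0],[0,0,0],[0,0,0],[0,0,0],[0,0,0]]}'
python3 - <<'E'
from h import *
p,d=manip.get_image("side"); crop(p,280,400,130,240,5,"pics/s25.png")
E
python3 go.py .4243 .0571 .20 163.3
```

```text
t 52.62 pos [ 0.4566 -0.3864  0.0772] Fpx -1.4 Fpy 0.5 Fz 6.2 open 0.0277 along 0.5471
time: 53.2
tool_pos: [0.4563, -0.3859, 0.0764]
tool_rot: [3.142, -0.0, 2.85]
contact_force: [0.6, -0.1, -0.4]
opening: 0.0699
time: 53.62
tool_pos: [0.4591, -0.3893, 0.2142]
tool_rot: [-3.138, 0.012, 2.849]
contact_force: [0.2, -0.3, 0.7]
opening: 0.0698
t 53.7 pos [ 0.4581 -0.3878  0.2109] yaw 163.27 open 0.0699 F [-0.2 -0.5 -0.6] q [ 0.23  0.44  0.55  1.79 -0.27  0.98  2.17]
lin [16.06 41.64  0.87] rot [-0.12  0.48 -0.03] rows>=10.7
```

View pics/s25.png

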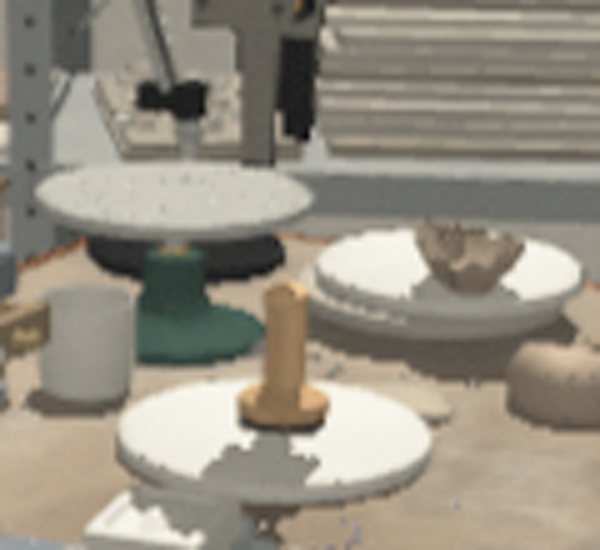

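```bash
python3 -m crank '{"linear":[[1.5,4,0],[3,8,0],[4.5,12,0],[6,16,0],[7.5,20,0],[9,24,0],[10.5,27.5,0],[12,31,0.5]],"rot":[[0,0,0],[0,0,0],[0,0,0],[0,0,0],[0,0,0],[0,0,0],[0,0,0],[0,0,0]]}' 6 20; python3 go.py .4243 .0571 .20 163.3
```

```text
time: 54.33
tool_pos: [0.4299, -0.0524, 0.2013]
tool_rot: [3.141, 0.0, 2.85]
contact_force: [1.8, 0.4, 0.2]
opening: 0.0599
t 54.3 pos [ 0.4299 -0.0524  0.2013] yaw 163.29 open 0.0599 F [1.8 0.4 0.2] q [-0.35  0.15  0.44  2.17 -0.08  0.84  1.41]
lin [ 3.68 10.33  0.13] rot [ 0.02  0.02 -0.01] rows>=2.6
```

```bash
python3 -m crank '{"linear":[[1.5,4,0],[2.8,8,0],[3.7,10.3,0],[3.7,10.3,0],[3.7,10.3,0],[3.7,10.3,0]],"rot":[[0,0,0],[0,0,0],[0,0,0],[0,0,0],[0,0,0],[0,0,0]]}' 6 20 >/dev/null; python3 go.py .4243 .0571 .0715 163.3
```

```text
t 54.8 pos [0.4243 0.054  0.2009] yaw 163.25 open 0.0600 F [-0.4 -0.9  0. ] q [-0.52  0.14  0.35  2.18 -0.06  0.84  1.14]
lin [ 0.08  0.32 12.94] rot [-0.06 -0.06 -0.05] rows>=3.1
```

```bash
python3 -m crank '{"linear":[[0.1,0.3,3.5],[0.1,0.3,7],[0.1,0.3,10],[0.1,0.3,12.9],[0.1,0.3,12.9],[0.1,0.3,12.9]],"rot":[[0,0,0],[0,0,0],[0,0,0],[0,0,0],[0,0,0],[0,0,0]]}' 6 20 >/dev/null; python3 go.py .4243 .0571 .0715 163.3; python3 -m crank '{"linear":[[0,0,0],[0,0,0],[0,0,0],[0,0,0],[0,0,0],[0,0,0],[0,0,0]],"rot":[[0,0,0],[0,0,0],[0,0,0],[0,0,0],[0,0,0],[0,0,0],[0,0,0]]}' 1 30; python3 f.py
```

```text
t 55.3 pos [0.4237 0.056  0.0717] yaw 163.10 open 0.0599 F [0.6 1.  0.6] q [-0.45  0.39  0.28  2.26 -0.21  0.52  1.27]
lin [-0.02  0.12  0.02] rot [-0.16 -0.17 -0.2 ] rows>=0.0
time: 55.92
tool_pos: [0.4246, 0.057, 0.0731]
tool_rot: [-3.141, 0.0, 2.849]
contact_force: [-1.0, -4.4, 7.5]
opening: 0.0195
t 55.92 pos [0.4246 0.057  0.0731] Fpx 0.3 Fpy -4.5 Fz 7.5 open 0.0195 along 0.3912
```

```bash
python3 -m crank '{"linear":[[-1,0,0],[-2.5,0,0],[-4,0,0],[-6,0,0],[-8,0,0],[-10,0,0],[-12,0,0],[-12,0,0]],"rot":[[0,0,0],[0,0,0],[0,0,0],[0,0,0],[0,0,0],[0,0,0],[0,0,0],[0,0,0]]}' 1 30 >/dev/null; python3 f.py; for i in 1 2 3 4 5 ; do python3 -m crank '{"linear":[[-0.2,0,0],[-0.2,0,0]],"rot":[[0,0,0],[0,0,0]]}' >/dev/null; python3 f.py; done
```

```text
t 56.58 pos [0.5436 0.0209 0.073 ] Fpx 2.9 Fpy -2.2 Fz 5.0 open 0.0193 along 0.5156
t 56.75 pos [0.5422 0.0214 0.073 ] Fpx 0.5 Fpy -3.7 Fz 5.2 open 0.0193 along 0.5141
t 56.92 pos [0.5432 0.0211 0.073 ] Fpx -0.5 Fpy -4.1 Fz 4.8 open 0.0194 along 0.5151
t 57.08 pos [0.5449 0.0205 0.073 ] Fpx -0.2 Fpy -4.8 Fz 5.4 open 0.0192 along 0.5170
t 57.25 pos [0.5467 0.0201 0.073 ] Fpx -0.9 Fpy -4.5 Fz 6.4 open 0.0192 along 0.5188
t 57.42 pos [0.5473 0.0199 0.073 ] Fpx -3.9 Fpy -5.3 Fz 9.9 open 0.0197 along 0.5194
```

```bash
for i in 1 2 3 4 5 6; do python3 -m crank '{"linear":[[-0.2,0,0],[-0.2,0,0]],"rot":[[0,0,0],[0,0,0]]}' >/dev/null; python3 f.py; done
```

```text
t 57.58 pos [0.5477 0.0197 0.073 ] Fpx -9.8 Fpy -5.2 Fz 15.1 open 0.0191 along 0.5198
t 57.75 pos [0.5479 0.0196 0.0729] Fpx -14.3 Fpy -6.1 Fz 18.9 open 0.0196 along 0.5201
t 57.92 pos [0.55   0.019  0.0729] Fpx -8.8 Fpy -4.6 Fz 14.3 open 0.0191 along 0.5223
t 58.08 pos [0.5554 0.0174 0.073 ] Fpx 0.5 Fpy -4.2 Fz 3.7 open 0.0197 along 0.5279
t 58.25 pos [0.5584 0.0165 0.073 ] Fpx 0.3 Fpy -5.2 Fz 5.5 open 0.0197 along 0.5310
t 58.42 pos [0.5594 0.0162 0.0729] Fpx -3.3 Fpy -5.7 Fz 9.2 open 0.0191 along 0.5321
```

```bash
for i in 1 2 3; do python3 -m crank '{"linear":[[0.15,0,0],[0.15,0,0]],"rot":[[0,0,0],[0,0,0]]}' >/dev/null; python3 f.py; done; python3 -m crank '{"linear":[[-0.15,0,0],[-0.15,0,0],[-0.15,0,0]],"rot":[[0,0,0],[0,0,0],[0,0,0]]}' >/dev/null; python3 f.py
```

```text
t 58.58 pos [0.5588 0.0164 0.0729] Fpx 0.2 Fpy -6.0 Fz 5.6 open 0.0195 along 0.5314
t 58.75 pos [0.5581 0.0166 0.073 ] Fpx 0.9 Fpy -4.6 Fz 4.0 open 0.0193 along 0.5307
t 58.92 pos [0.5578 0.0167 0.073 ] Fpx 6.1 Fpy -4.3 Fz 0.9 open 0.0195 along 0.5304
t 59.17 pos [0.5581 0.0166 0.073 ] Fpx 2.3 Fpy -4.8 Fz 4.4 open 0.0191 along 0.5308
```

Held stiffly both ways around along = 0.531 (0.391 + 0.140): clicked in. Release and retreat.

```bash
python3 -m crank '{"linear":[[-0.08,0,0],[-0.08,0,0],[-0.08,0,0],[-0.08,0,0],[-0.08,0,0],[-0.08,0,0]],"rot":[[0,0,0],[0,0,0],[0,0,0],[0,0,0],[0,0,0],[0,0,0]]}' 6 20; python3 -m crank '{"linear":[[0,0,-3],[0,0,-7],[0,0,-11],[4,0,-15],[8,-4,-15],[12,-8,-15],[12,-12,-15],[12,-16,-15]],"rot":[[0,0,0],[0,0,0],[0,0,0],[0,0,0],[0,0,0],[0,0,0],[0,0,0],[0,0,0]]}';python3 -m crank '{"linear":[[0,-4,0],[0,-8,0],[0,-8,0],[0,-8,0]],"rot":[[0,0,0],[0,0,0],[0,0,0],[0,0,0]]}'; python3 chk.py pics/s26.png 0.14
python3 - <<'E'
from h import *
p,d=manip.get_image("side"); cv2.imwrite("pics/s27.png",p[:,:,::-1]); W=cloud("side",d); X=W[...,:2]; al=X@[.9578,-.2874]
m=(W[...,2]>.055)&(W[...,2]<.09)&(abs(X[...,0]-.558)<.03)&(abs(X[...,1]-.022)<.03); print("handle along",al[m].min(),al[m].max(),m.sum())
p,d=manip.get_image("top"); crop(p,235,495,130,320,3,"pics/t27.png")
E
```

```text
time: 59.67
tool_pos: [0.5584, 0.018, 0.0724]
tool_rot: [3.141, -0.0, 2.85]
contact_force: [0.8, 0.2, -0.4]
opening: 0.0574
time: 60.33
tool_pos: [0.4071, -0.076, 0.2224]
tool_rot: [3.14, -0.0, 2.854]
contact_force: [1.6, -0.6, 0.1]
opening: 0.0601
time: 60.67
tool_pos: [0.386, -0.1549, 0.2225]
tool_rot: [3.141, 0.001, 2.845]
contact_force: [0.0, 1.3, 0.3]
opening: 0.0603
n0 255 z 0.0675 tilt [ 2.93 -0.22] 0.0673
n1 148 z 0.0682 tilt [ 4.61 -0.05] 0.0686
n2 107 z 0.0691 tilt [ 4.   -0.17] 0.0697
handle along 0.5212927358471529 0.5405981366730316 107
```

View pics/s26.png

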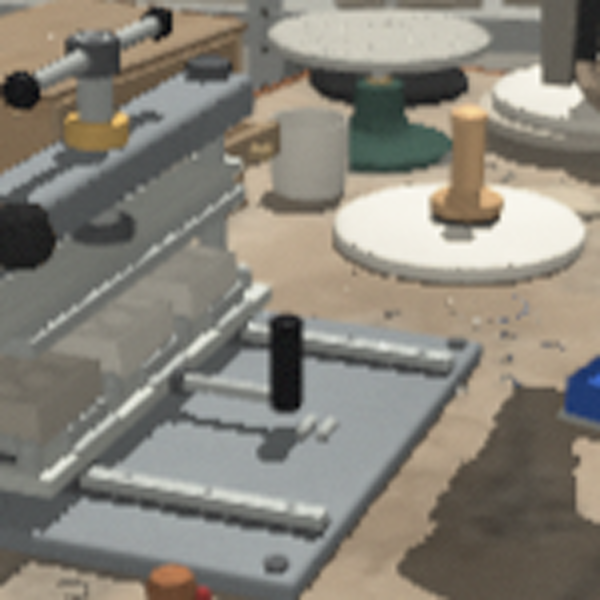

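View pics/s27.png

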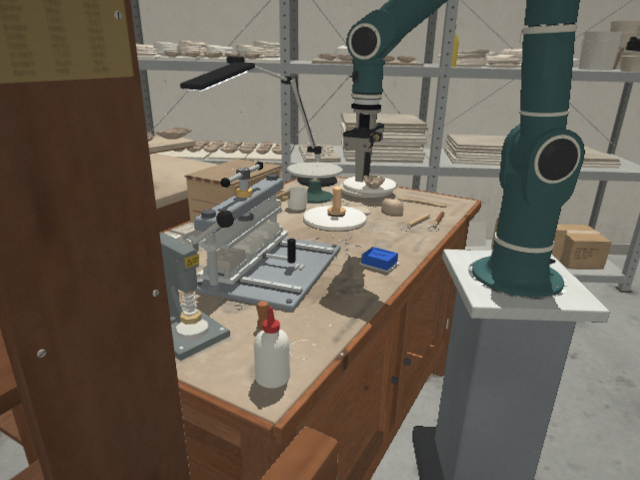

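View pics/t27.png

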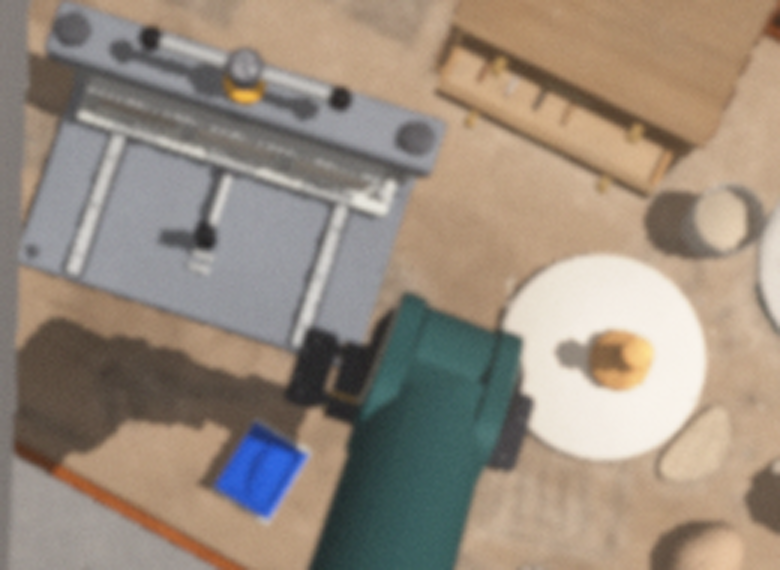

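Run:
```python
from station import manip
s=manip.state(); print(s["time"],s["contact_force"],abs(s["qd"]).max()); print(manip.job_done())
```

```text
60.8167 [ 0.76141258 -0.65146439 -0.73653542] 0.009056221338519138
the job is handed in; nothing more can be done
None
```

The job is handed in at about 61 s of the 210 s allowed. All three moulds are seated, the pusher is back on its bat and the shuttle is clicked in at the pressing station.

- **Shuttle out:** I drew it out past a resistance of about 14 N, some 12 mm short of the station. It then clicked in and held stiffly both ways.
- **Moulds:** three were present, and I set each on its rollers. With the pusher each snapped down at about 12–15 N as read between steps. I then pressed each against the floor with 28–36 N, and the camera showed all three 11 mm lower and flat within 0.5°.
- **Pusher:** it stands upright on its bat, about 1 cm from where it stood before.
- **Shuttle in:** it passed a similar resistance and clicked in. The handle measured 0.140 m inward of the loading station and held both ways.
- **Bystanders:** I did not touch the cup, the stamp, the bottle or the blue look-alike, and the last pictures show no change in them.

**Checks that disagreed:**
- **Mould tilt:** after the shuttle went in, the side-camera fit read 3–5° tilt along the press x for all three moulds alike, at unchanged height. I take this as the platen hiding part of the view, since they were flat before the push and nothing touched them. I did not confirm it another way.
- **Cameras:** the two differed from each other and from the gripper by a few millimetres, which I allowed for.

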